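# Set out the model village

## Robot

A 6-joint arm with a two-finger parallel gripper is mounted at the origin on the work surface. World frame = base frame: x ahead of the robot, y to its left, z up, the work surface at z = 0. Lengths are in mm, angles in rad, forces in N, time in s.
With the tool pointing down it reaches from about 325 to 775 mm from the base axis. Payload 9.3 kg.
Tool frame: the origin (TCP) lies midway between the tips of the shut fingers; the grasp point (between the pads) lies 19 mm behind it; z points along the fingers, y is the direction in which the jaws open and shut (so a half turn about z gives the same grasp; the last joint's range is limited). The gripper opens to 85 mm and grips with 20 to 120 N. Pads are 22 mm wide; open, the fingers measure 114 mm over their backs; the gripper's body (76 mm by 85 mm) begins 54 mm behind the grasp point. The pads swing forward as they close: fully open they stand 13 mm farther back than shut.
Start: joints at [1.113, 0.259, 0.021, 1.334, 0, 1.418], TCP at [165.058, 524.645, 231.279] pointing down, gripper open.
Joint ranges: [-3.04, 3.04], [-0.91, 1.82], [-1.04, 1.36], [-1.92, 1.95], [-1.52, 1.45], [-3.14, 3.14]. Speed limits (rad/s): [2.22, 2.22, 2.79, 3.14, 3.14, 3.14].

## Interface

Orientations are given as a rotation vector (axis times angle).
In Python, from rig import telemetry, cams, order gives the robot as it stands. The module is installed in compiled form; this text tells all that it offers.
- The arm moves only by the tool jog_arm, never from a script. Its argument "motion" is a list of rows, each a list of 5 numbers: the shift along the world's x, y, z in m, then the turn about the world's z in rad, then the finger opening in m, from 0 to 0.0854. In form: [[x, y, z, spin, gripper], ...]. A call has 1 to 12 rows; each row is the pose to reach, as a shift and turn from the pose commanded when the call began; what a row does not reach only later rows make up. A row lasts 1/10 s, in which the tool goes at most 50 mm and 8.59 degrees, less where a joint would pass 70% of its speed; a pose out of reach is approached as far as the arm can. A call with a gripper value outside its range is refused whole. The fingers move at their own pace and stop on an object; "squeeze" is the grip in N (left out, the last holds). Time passes only in rows, so rows that repeat a pose let the fingers close. It gives the time, the measured TCP pose, the force and the opening at its end, in the units of the state.
- telemetry.read_state(): the state, without advancing time (a new reading comes with each control period).
- cams.camera(name): name is "side" or "top"; returns a dict with "image" (480x640x3 uint8, red, green, blue), "fx", "fy", "cx", "cy" (pixels), "R" (3x3) and "t" (3): a world point X has camera coordinates R X + t. Camera axes: x right, y down, z forward; pixel columns grow to the right and rows downward; lengths in mm; the calibration is good to about 2 mm. A picture is of the moment at which its call begins. There is no depth.
- order.job_done(): hands the job in, once; it reports no verdict.
The state is a dict: "time_s": time; "q": joint angles; "qvel": joint speeds; "joint_efforts": joint torques, N m; "position": TCP position; "tool_rot": TCP orientation; "wrist_force": force on the tool from outside, world axes, zero at the start; "wrist_torque": the same for the moment, N m; "gripper_width": finger opening in mm.
Only numpy, scipy, OpenCV 4.12 (cv2) and the standard library are available. Lean on these libraries where they do the work, as an engineer would, in place of code of your own. Each camera call takes 0.05 s, during which the arm holds its last target.

## Task

Set each cardboard model building upright on the grey plot whose painted outline matches its footprint, centred and square inside the outline. The long hall is still open: stand it on its plot first, without its roof, and only then put its loose roof on, fully seated and in line with the walls. Leave everything released and standing still, and do not disturb the strip of paint pots.

Things in the scene. Friction and masses are not known exactly. Their poses are not given: they have to be found in the camera images.
- hall: Long cardboard hall, an open-topped box (no roof on it) with drawn windows and doors: 54 mm along its x, 115 mm along its y, 45 mm high, walls 4 mm thick (opening 46 x 107 mm), about 100 g. Origin at the centre of its underside, z up. Can be gripped across its 54 mm width on the outside of the long walls.
- hall_roof: Loose cardboard gable roof of the hall, upright: eaves 60 (x) x 121 mm (y, ridge along y); square 24 mm chimney at mid ridge to grip along x, clear of the ridge from 27 mm to its top at 62 mm. Under the eaves a locating block 38 x 99 mm, 8 mm deep, drops loosely into the hall until the eaves rest on the walls: origin then 37 mm above the hall's. Origin: centre of the block's underside. 60 g.
- cottage: Short cardboard cottage with a gable roof: 58 mm along its x, 78 mm along its y (ridge along y), walls 42 mm high, ridge at about 62 mm, no chimney, about 90 g. Origin at the centre of its underside, z up. Can be gripped across its 58 mm width.
- tower: Tall square cardboard tower, 50 x 50 mm and 95 mm high with a small raised block at each top corner, about 100 g. Origin at the centre of its underside, z up. A quarter turn makes no difference.
- silo: Round cardboard silo, diameter 58 mm, straight wall 66 mm high with a low cone on top to 80 mm, about 80 g. Origin at the centre of its underside, z up (any turn about z will do).
- plot_long: Fixed dark-grey card tile, 3 mm thick, with a white painted outline of a long rectangle, 62 x 123 mm inside the lines, for a 54 x 115 mm footprint. Origin at the centre of the tile's underside (z = 0), so its top is at z = 3 mm; the outline is centred on the origin, long side along its y. Tile 80 x 141 mm.
- plot_oblong: Fixed dark-grey card tile, 3 mm thick, with a white painted outline of a short rectangle, 66 x 86 mm inside the lines, for a 58 x 78 mm footprint. Origin at the centre of the tile's underside (z = 0), so its top is at z = 3 mm; the outline is centred on the origin, long side along its y. Tile 84 x 104 mm.
- plot_square: Fixed dark-grey card tile, 3 mm thick, with a white painted outline of a square, 58 x 58 mm inside the lines, for a 50 x 50 mm footprint. Origin at the centre of the tile's underside (z = 0), so its top is at z = 3 mm; the outline is centred on the origin, sides along its x and y. Tile 76 x 76 mm.
- plot_round: Fixed dark-grey card tile, 3 mm thick, with a white painted outline of a circle, diameter 66 mm inside the line, for a round 58 mm footprint. Origin at the centre of the tile's underside (z = 0), so its top is at z = 3 mm; the outline is centred on the origin, the circle being alike every way round. Tile 84 x 84 mm.
- paint_pots: Bystander: strip of six small paint pots in a row along its y, 33 x 203 mm, 36 mm high, beyond the plots; to be left alone. Origin at the centre of its underside.
Not all that is in view belongs to the job. Leave any green or purple look-alike of the plot_round alone.

How it is judged:
By the outcome, as a careful person would: the job done as asked, in the order asked, and still so for the second after the job is handed in, with the robot touching nothing.
It also fails if it takes over 144 s, if anything falls off the work surface, if the arm or the gripper's body presses on something with over 40 N, if the wrist force passes 120 N, or if a joint passes its speed limit or range.

## Working session

There is one attempt and no reset: what is moved stays moved. The work goes in short steps, Python scripts to look and compute and a tool call to move; the robot and the scene stay as the last step left them, time stands still between calls to the robot, and variables do not carry over. Pictures are saved under pics/ and viewed, and the job is handed in when it is done.

Besides the shell and the picture viewer there is one more tool, called after ">>>" as a command line: name --pt "numbers of a row" for each row, then --argument value for the rest. jog_arm: Moves the arm, as the interface text tells. Its arguments: {"type":"object","properties":{"motion":{"type":"array"},"squeeze":{"type":"number"}},"required":["motion"]}

```bash
mkdir -p pics; cat > h.py <<'E'
import numpy as np,cv2
from rig import telemetry,cams,order
def snap(n,tag):
    c=cams.camera(n); cv2.imwrite(f'pics/{tag}.png',c['image'][:,:,::-1]); np.savez(f'pics/{n}_last.npz',**c); return c
def load(n): return dict(np.load(f'pics/{n}_last.npz'))
def proj(c,X):
    p=np.asarray(X,float)@np.array(c['R']).T+c['t']; return np.c_[p[...,0]/p[...,2]*c['fx']+c['cx'],p[...,1]/p[...,2]*c['fy']+c['cy']] if p.ndim>1 else np.array([p[0]/p[2]*c['fx']+c['cx'],p[1]/p[2]*c['fy']+c['cy']])
def back(c,uv,z):
    R=np.array(c['R']);t=np.array(c['t']);uv=np.atleast_2d(uv).astype(float)
    d=np.c_[(uv[:,0]-c['cx'])/c['fx'],(uv[:,1]-c['cy'])/c['fy'],np.ones(len(uv))]@R
    o=-R.T@t; return o+d*((z-o[2])/d[:,2])[:,None]
def crop(c,x0,y0,x1,y1,s,tag):
    cv2.imwrite(f'pics/{tag}.png',cv2.resize(np.array(c['image'])[y0:y1,x0:x1,::-1],None,fx=s,fy=s,interpolation=cv2.INTER_CUBIC))
E
python3 - <<'E'
from h import *
for n in ['top','side']:
    c=snap(n,n+'0'); print(n,c['fx'],c['cx'],c['cy'],-np.array(c['R']).T@c['t']); print(np.round(c['R'],3))
s=telemetry.read_state();print(s)
E
```

```text
top 469.0314207551053 317.1521079060636 239.64202743541858 [ 330.94986347  -17.63626862 1112.66701302]
[[ 0.009 -1.     0.008]
 [-0.982 -0.01  -0.187]
 [ 0.187 -0.006 -0.982]]
side 607.6399142214358 322.73246472103835 246.82580688867108 [ 122.66514488 -981.48727544 1243.42273684]
[[ 0.906 -0.423 -0.016]
 [-0.331 -0.683 -0.651]
 [ 0.264  0.595 -0.759]]
{'time_s': 0.1, 'q': array([ 1.11336057e+00,  2.59154839e-01,  2.08590442e-02,  1.33366623e+00,
       -1.75477381e-05,  1.41820712e+00]), 'qvel': array([-0.00247261, -0.00112356,  0.00081664,  0.00081273, -0.00037225,
       -0.00031154]), 'joint_efforts': array([ 6.96984062e-03, -5.56693482e+01,  3.45069766e+01,  1.16405435e-02,
       -8.68111078e-05,  2.90918001e-05]), 'position': array([164.98302742, 524.43373774, 230.72473202]), 'tool_rot': array([-4.76949113e-01, -3.10483923e+00,  1.75464152e-03]), 'wrist_force': array([ 0.26701877,  0.28456378, -0.61970754]), 'wrist_torque': array([-0.0342087 ,  0.01501118, -0.03148287]), 'gripper_width': 85.75604257432042}
```

View pics/top0.png

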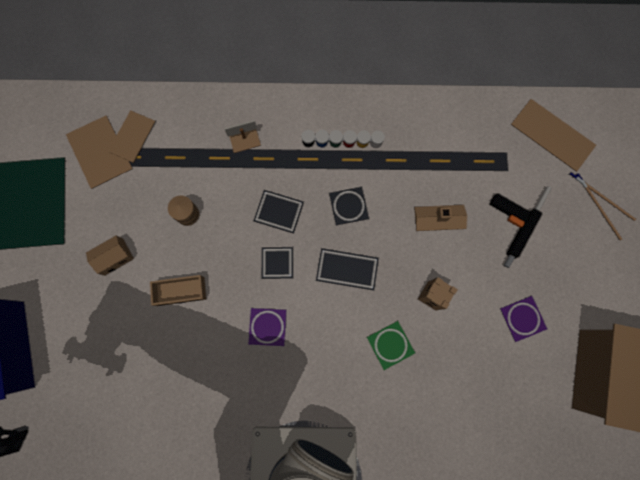

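View pics/side0.png

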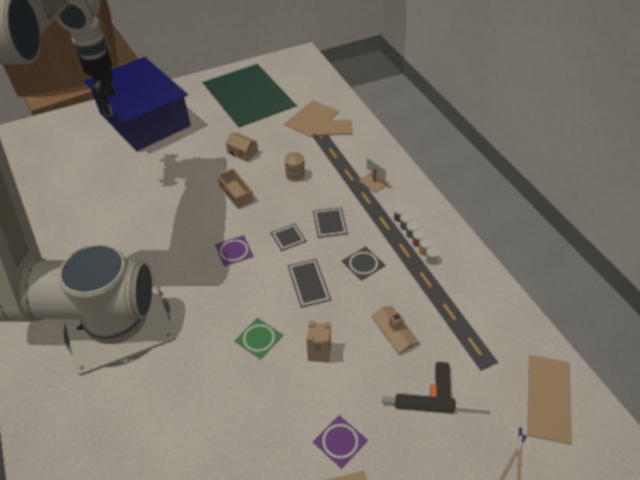

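```bash
python3 - <<'E'
from h import *
c=load('top')
crop(c,70,180,230,310,5,'t1'); crop(c,235,175,395,295,5,'t2'); crop(c,400,190,500,320,4.5,'t3')
d=load('side')
crop(d,210,110,340,220,6,'s1'); crop(d,290,290,430,370,5.5,'s3');crop(d,260,190,400,310,5,'s2')
E
```

```text
(no output)
```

View pics/t1.png

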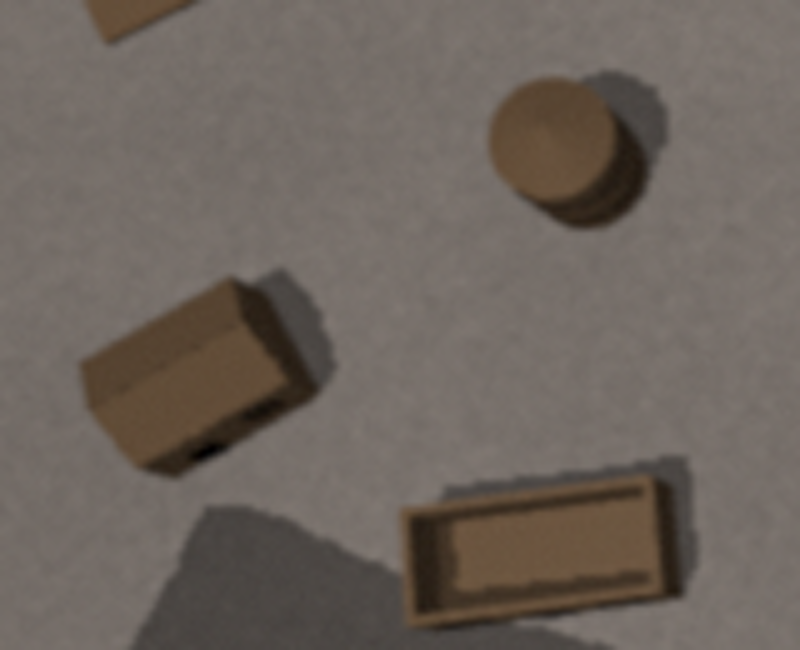

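View pics/t2.png

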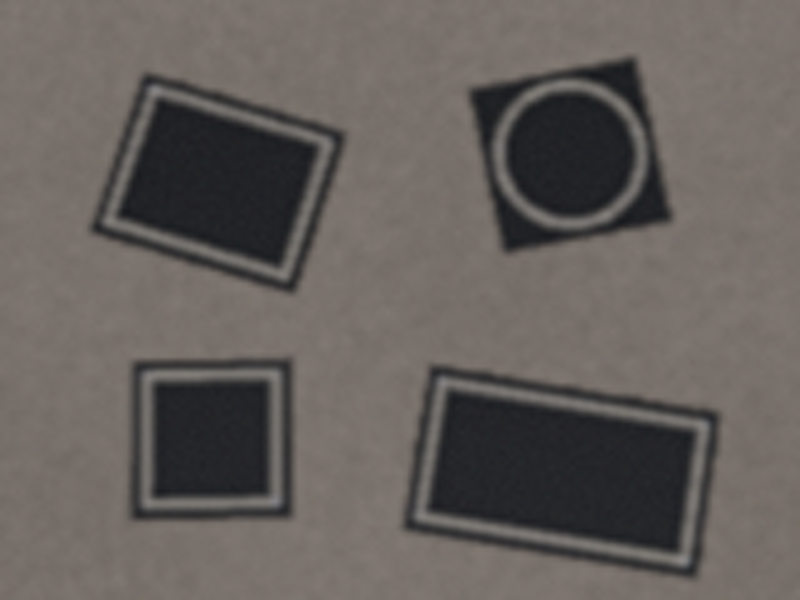

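View pics/t3.png

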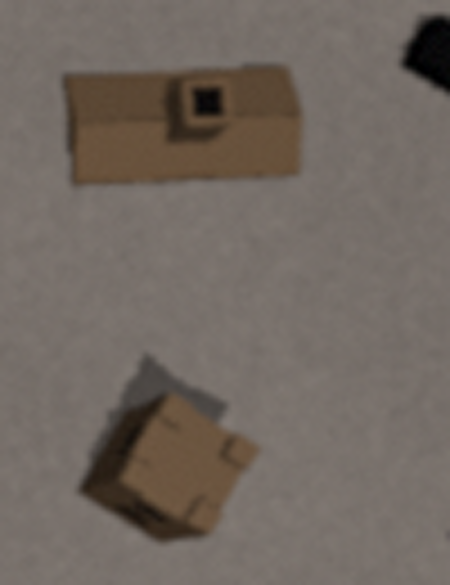

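View pics/s1.png

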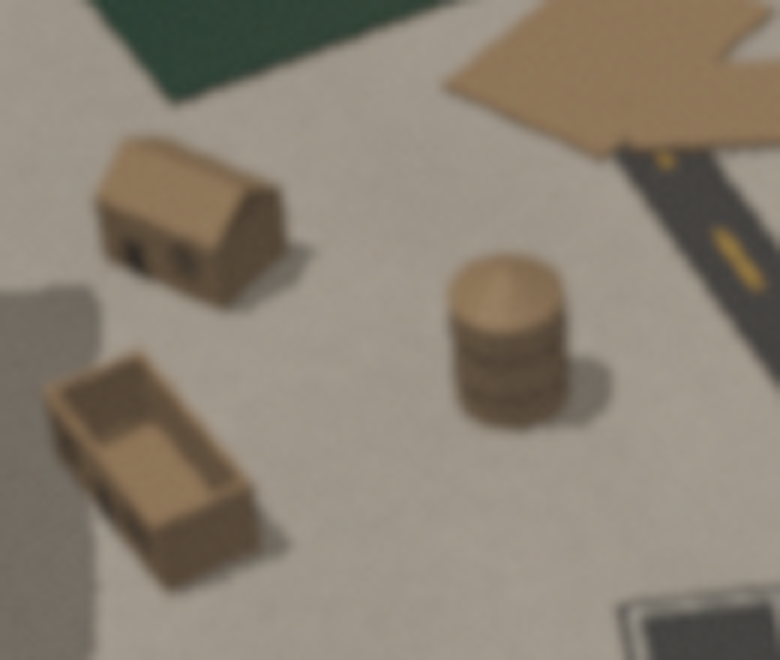

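View pics/s3.png

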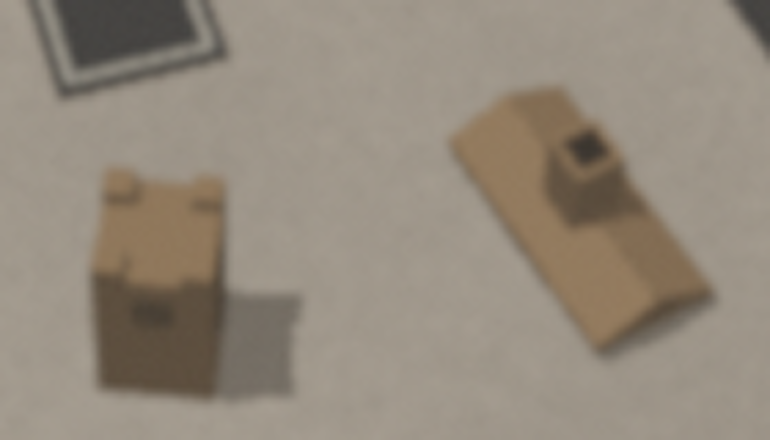

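View pics/s2.png

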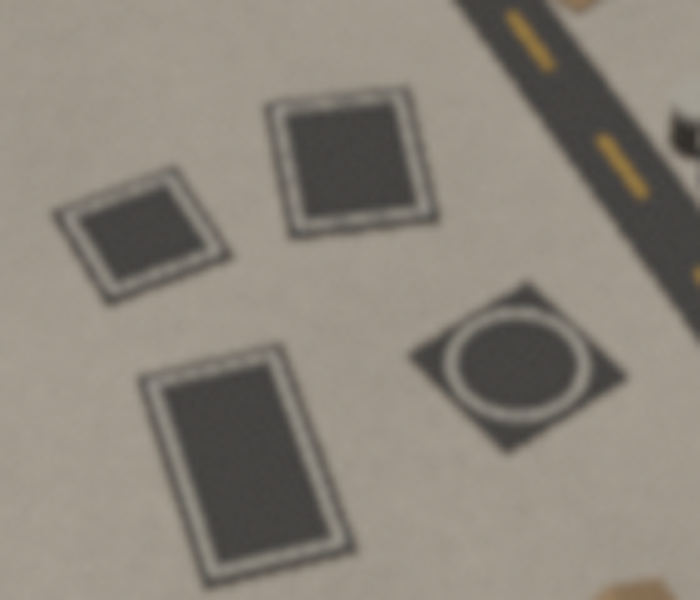

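```bash
cat > fit.py <<'E'
from h import *
from scipy.optimize import least_squares
T=load('top');S=load('side')
def px(pts,x0,y0,s): return (np.array(pts,float)+.5)/s-.5+[x0,y0]
def rect(a,b,z): return [[sx*a/2,sy*b/2,z] for sx in(-1,1) for sy in(-1,1)]
def fit(name,cand,tp,sp,yaw0):
    cand=[np.array(c,float) for c in cand]
    # tp/sp : list of (pixel, cand index)
    obs=[(T,p,k) for p,k in tp]+[(S,p,k) for p,k in sp]
    p0=np.mean([back(T,p,cand[k][0][2])[0][:2] for p,k in tp],0)
    def res(v,mask=None,full=False):
        c,s=np.cos(v[2]),np.sin(v[2]);out=[]
        for C,p,k in obs:
            X=cand[k]@np.array([[c,s,0],[-s,c,0],[0,0,1]])+[v[0],v[1],0]
            d=proj(C,X)-p; out.append(d[np.argmin((d**2).sum(1))])
        return np.array(out) if full else np.ravel(out)
    best=min((least_squares(res,[*p0,yaw0+dy],x_scale=[10,10,.1],loss='soft_l1') for dy in(-.1,0,.1)),key=lambda r:r.cost)
    r=res(best.x,full=True)
    print(name,np.round(best.x[:2],1),'yaw',round(best.x[2],3),'rms px',round(np.sqrt((r**2).mean()),2),'| top mean',r[:len(tp)].mean(0).round(2),'side',r[len(tp):].mean(0).round(2) if sp else '')
    print('   ',np.linalg.norm(r,axis=1).round(1))
    return best.x
if __name__=='__main__':
    t2=lambda p:[(q,0) for q in px(p,235,175,5)]; s2=lambda p:[(q,0) for q in px(p,260,190,5)]
    fit('oblong',[rect(84,104,3)],t2([(147,73),(344,132),(294,291),(94,231)]),s2([(265,103),(410,87),(438,220),(290,240)]),-.28)
    fit('round',[rect(84,84,3)],t2([(471,90),(634,58),(671,218),(507,251)]),s2([(410,355),(527,282),(627,378),(508,455)]),.2)
    fit('square',[rect(76,76,3)],t2([(133,362),(291,360),(291,516),(132,519)]),s2([(53,212),(175,167),(231,257),(110,305)]),0)
    fit('long',[rect(80,141,3)],t2([(433,367),(718,412),(694,576),(406,528)]),s2([(140,378),(283,343),(356,550),(207,588)]),-.15)
    t1=lambda p,k:[(q,k) for q in px(p,70,180,5)]; s1=lambda p,k:[(q,k) for q in px(p,210,110,6)]
    t3=lambda p,k:[(q,k) for q in px(p,400,190,4.5)]; s3=lambda p,k:[(q,k) for q in px(p,290,290,5.5)]
    fit('hall',[rect(54,115,45),rect(54,115,0)],t1([(403,508),(655,475),(667,595),(410,630)],0)+t1([(684,597)],1),s1([(43,392),(140,350),(253,487),(160,530)],0)+s1([(172,590),(262,543)],1),.13)
    fit('cottage',[rect(58,78,42),rect(58,78,0),[[0,39,62],[0,-39,62]]],t1([(80,362),(232,278),(140,468),(288,378)],0)+t1([(318,385),(175,478)],1)+t1([(95,405),(245,322)],2),s1([(97,195),(213,250)],0)+s1([(222,308),(283,243)],1),.5)
    fit('tower',[rect(50,50,95),rect(50,50,0)],t3([(172,393),(258,447),(208,533)],0)+t3([(82,490),(165,540)],1),s3([(95,272),(222,285),(107,168),(222,177)],0)+s3([(100,388),(214,398)],1),.5)
    fit('roof',[rect(60,121,8),rect(24,24,62)],t3([(65,75),(290,65),(300,173),(75,183)],0)+t3([(183,81),(228,79),(231,120),(185,122)],1),s3([(450,138),(602,355),(715,297)],0)+s3([(557,153),(592,180),(625,153),(590,128)],1),.05)
    # silo: occluding points
    def sil(C,pts,z):
        (x,y),r=cv2.minEnclosingCircle(np.float32(pts)); return back(C,[x,y],z)[0]
    print('silo top66',back(T,px([(553,140)],70,180,5),66),'side66',back(S,px([(507,293)],210,110,6),66),'apex80',back(S,px([(507,258)],210,110,6),80),back(S,px([(514,391)],210,110,6),0))
E
python3 fit.py
```

```text
oblong [612.6  68.9] yaw -0.291 rms px 0.62 | top mean [0.52 0.21] side [ 0.01 -0.87]
    [0.2 1.2 1.  0.2 0.8 0.9 0.9 1.1]
round [ 628.3 -102.5] yaw 0.214 rms px 0.71 | top mean [0.62 0.21] side [-0.06 -0.97]
    [0.2 0.9 1.2 0.6 1.2 1.1 1.4 0.9]
square [486.3  69.7] yaw 0.027 rms px 0.63 | top mean [0.5  0.12] side [-0.14 -0.99]
    [0.4 0.5 0.8 0.5 1.  1.2 1.2 1.1]
long [473.  -98.2] yaw -0.155 rms px 0.68 | top mean [0.71 0.06] side [-0.17 -0.78]
    [0.5 1.3 1.4 0.2 1.2 0.8 0.9 0.8]
hall [415.5 293.2] yaw 0.151 rms px 0.67 | top mean [0.36 0.01] side [-0.21 -0.67]
    [0.5 0.2 0.5 0.5 1.1 1.  1.1 1.5 1.4 1.  0.6]
cottage [497.2 460. ] yaw 0.562 rms px 0.72 | top mean [0.05 0.22] side [ 0.38 -0.41]
    [0.2 0.7 0.5 0.6 2.1 0.6 1.5 0.6 0.8 1.1 0.4 1.4]
tower [ 411.6 -297.4] yaw 1.033 rms px 0.76 | top mean [0.7  0.09] side [-0.1  -0.53]
    [0.6 1.6 1.8 0.5 0.5 1.  1.8 0.7 1.1 0.1 0.6]
roof [ 599.9 -322.4] yaw 0.055 rms px 1.05 | top mean [0.44 0.04] side [-0.2  -1.08]
    [0.3 0.4 0.2 0.3 0.8 1.  1.2 1.1 0.6 1.2 1.1 3.4 2.  0.8 3.1]
silo top66 [[602.3019844  291.02161002  66.        ]] side66 [[601.44180527 286.4735945   66.        ]] apex80 [[605.86780199 294.92300448  80.        ]] [[602.2089163 288.0605711   0.       ]]
```

>>> jog_arm --pt "0.0313 -0.0289 -0.0125 -0.14 0.0854" --pt "0.0626 -0.0578 -0.025 -0.28 0.0854" --pt "0.0939 -0.0868 -0.0375 -0.42 0.0854" --pt "0.1252 -0.1157 -0.05 -0.56 0.0854" --pt "0.1565 -0.1446 -0.0625 -0.7 0.0854" --pt "0.1878 -0.1736 -0.075 -0.84 0.0854" --pt "0.2191 -0.2025 -0.0875 -0.98 0.0854" --pt "0.2504 -0.2314 -0.1 -1.115 0.0854" --pt "0.2504 -0.2314 -0.13 -1.115 0.0854" --pt "0.2504 -0.2314 -0.13 -1.115 0.0854" --pt "0.2504 -0.2314 -0.13 -1.115 0.0854" --squeeze 25

```text
time_s: 1.2
position: [414.9, 293.2, 101.3]
tool_rot: [-2.046, -2.383, 0.002]
wrist_force: [-0.0, -0.3, 0.1]
gripper_width: 85.7
```

```bash
python3 - <<'E'
from h import *
s=telemetry.read_state();print(s['q'].round(3),s['position'],s['tool_rot'],s['gripper_width'])
c=snap('top','top1');d=snap('side','side1');crop(c,110,220,270,340,5,'t4');crop(d,180,110,320,230,5,'s4')
E
```

```text
[ 0.45   0.264 -0.317  0.991  0.     1.869] [414.88902298 293.1898939  101.319117  ] [-2.0463728  -2.38258131  0.00246019] 85.74273883450256
```

View pics/s4.png

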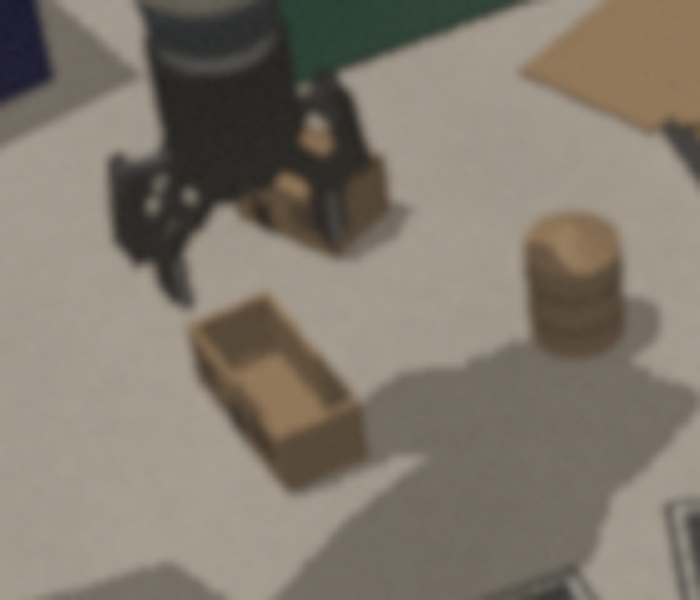

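View pics/t4.png

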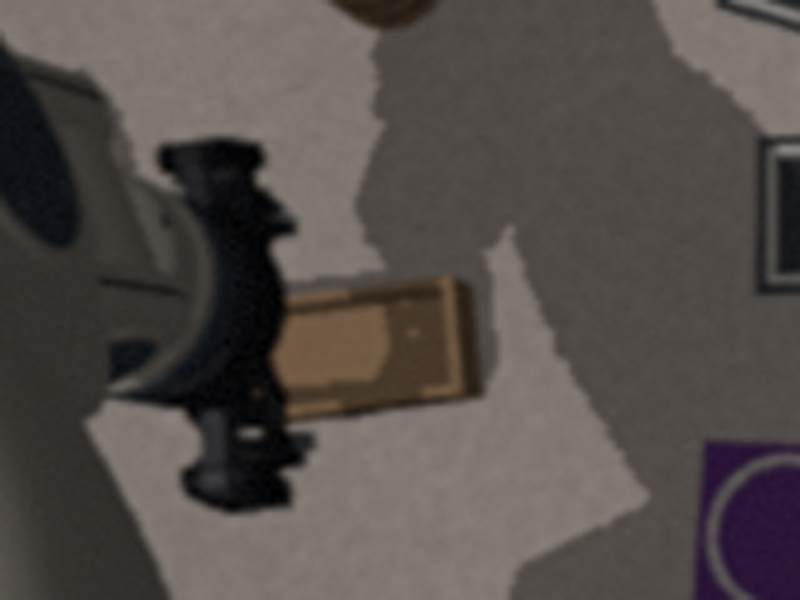

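>>> jog_arm --pt "0 0 -0.03 0 0.0854" --pt "0 0 -0.06 0 0.0854" --pt "0 0 -0.08 0 0.0854" --pt "0 0 -0.095 0 0.0854" --pt "0 0 -0.095 0 0.0854" --pt "0 0 -0.095 0 0.045" --pt "0 0 -0.095 0 0.045" --pt "0 0 -0.095 0 0.045" --pt "0 0 -0.095 0 0.045" --pt "0 0 -0.095 0 0.045" --pt "0 0 -0.095 0 0.045" --pt "0 0 -0.095 0 0.045"

```text
time_s: 2.5
position: [416.1, 293.9, 7.7]
tool_rot: [2.047, 2.383, 0.004]
wrist_force: [-0.7, 2.3, 7.7]
gripper_width: 53.7
```

>>> jog_arm --pt "0 0 0.005 0 0.045" --pt "0 0 0.02 0 0.045" --pt "0 0 0.045 0 0.045" --pt "0 0 0.07 0 0.045" --pt "0 0 0.09 0 0.045" --pt "0 0 0.1 0 0.045" --pt "0 0 0.1 0 0.045"

```text
time_s: 3.2
position: [416.0, 293.5, 107.6]
tool_rot: [2.047, 2.382, 0.004]
wrist_force: [0.4, -0.4, -2.0]
gripper_width: 53.5
```

```bash
python3 - <<'E'
from h import *
d=snap('side','side2');crop(d,180,110,320,230,5,'s5');print(telemetry.read_state()['position'],telemetry.read_state()['wrist_force'])
E
```

```text
[415.52370731 293.2326621  106.40790469] [ 0.3436722   0.5242596  -1.58822172]
```

View pics/s5.png

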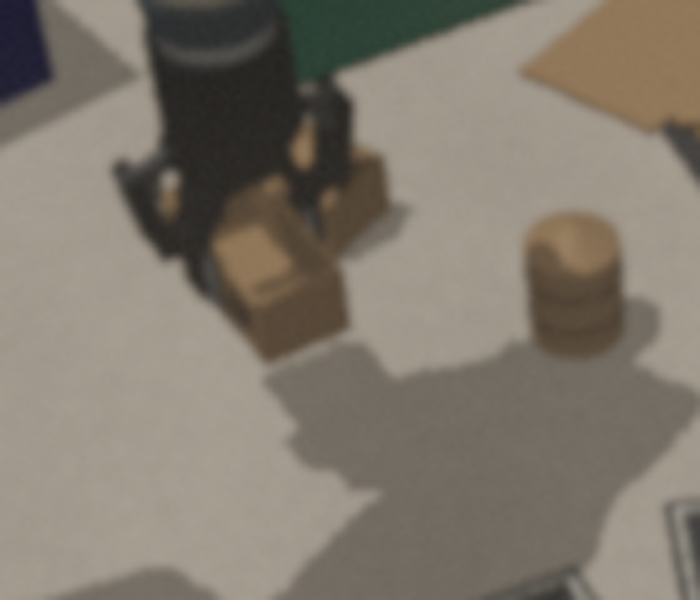

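>>> jog_arm --pt "0.0015 -0.01 0 0 0.045" --pt "0.0045 -0.031 0 -0.03 0.045" --pt "0.0095 -0.065 0 -0.06 0.045" --pt "0.016 -0.109 0 -0.1 0.045" --pt "0.0233 -0.159 0 -0.14 0.045" --pt "0.0307 -0.209 0 -0.18 0.045" --pt "0.038 -0.259 0 -0.22 0.045" --pt "0.0448 -0.305 0 -0.26 0.045" --pt "0.0506 -0.345 0 -0.29 0.045" --pt "0.055 -0.375 0 -0.306 0.045" --pt "0.0575 -0.3914 0 -0.306 0.045" --pt "0.0575 -0.3914 0 -0.306 0.045"

```text
time_s: 4.45
position: [472.4, -100.5, 105.0]
tool_rot: [-2.389, -2.038, 0.002]
wrist_force: [0.6, 0.9, -1.5]
gripper_width: 53.8
```

>>> jog_arm --pt "0 0 -0.02 0 0.045" --pt "0 0 -0.045 0 0.045" --pt "0 0 -0.065 0 0.045" --pt "0 0 -0.08 0 0.045" --pt "0 0 -0.085 0 0.045" --pt "0 0 -0.085 0 0.045" --pt "0 0 -0.085 0 0.045"

```text
time_s: 5.15
position: [473.1, -98.0, 21.7]
tool_rot: [2.386, 2.043, 0.0]
wrist_force: [-0.0, -0.4, -0.3]
gripper_width: 54.0
```

```bash
python3 - <<'E'
from h import *
s=telemetry.read_state();print(s['position'],s['wrist_force'],s['tool_rot'])
d=snap('side','side3');crop(d,250,190,390,310,5,'s6')
d=snap('top','top3');crop(d,280,220,420,320,5,'t6')
E
```

```text
[473.05201158 -97.96021192  21.67789186] [-0.02416503 -0.44619196 -0.34772757] [2.38618913e+00 2.04312508e+00 1.86892938e-04]
```

View pics/s6.png

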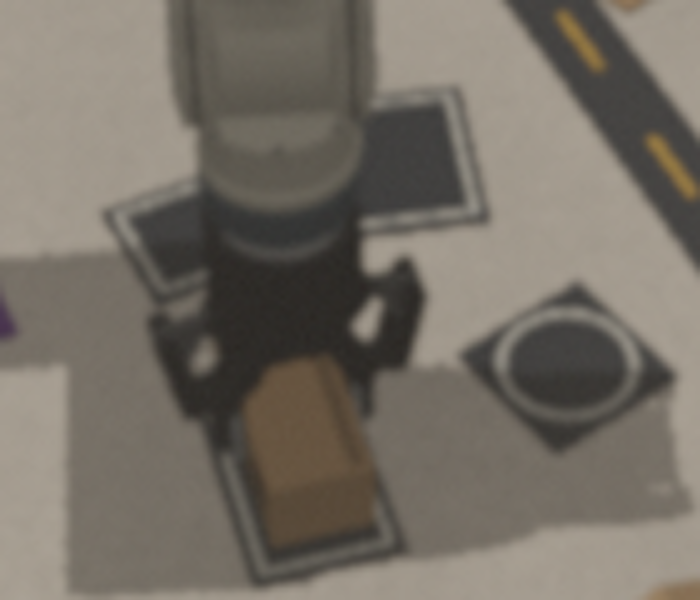

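View pics/t6.png

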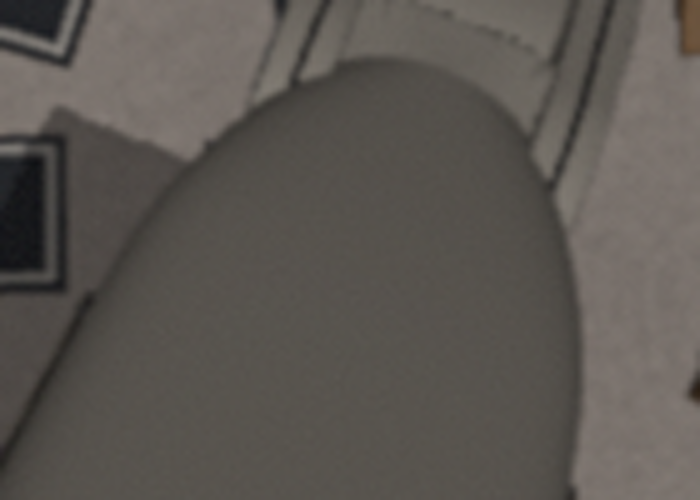

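>>> jog_arm --pt "0 0 -0.005 0 0.045" --pt "0 0 -0.008 0 0.045" --pt "0 0 -0.01 0 0.045" --pt "0 0 -0.011 0 0.045" --pt "0 0 -0.011 0 0.045" --pt "0 0 -0.011 0 0.045"

```text
time_s: 5.85
position: [472.8, -98.1, 10.7]
tool_rot: [2.387, 2.043, 0.0]
wrist_force: [-3.5, 0.5, 7.5]
gripper_width: 53.7
```

>>> jog_arm --pt "0 0 0 0 0.06" --pt "0 0 0 0 0.068" --pt "0 0 0 0 0.076" --pt "0 0 0 0 0.08" --pt "0 0 0 0 0.08" --pt "0 0 0.03 0 0.08" --pt "0 0 0.07 0 0.08" --pt "0 0 0.11 0 0.08" --pt "0 0 0.13 0 0.08"

```text
time_s: 6.75
position: [473.9, -98.5, 143.5]
tool_rot: [2.384, 2.041, 0.003]
wrist_force: [0.8, -0.6, -0.2]
gripper_width: 80.0
```

>>> jog_arm --pt "0.0212 -0.0374 0 0.035 0.08" --pt "0.0423 -0.0747 0 0.07 0.08" --pt "0.0635 -0.1121 0 0.105 0.075" --pt "0.0846 -0.1495 0 0.14 0.07" --pt "0.1058 -0.1868 0 0.175 0.06" --pt "0.1269 -0.2242 0 0.21 0.055" --pt "0.1269 -0.2242 0 0.21 0.055" --pt "0.1269 -0.2242 0 0.21 0.055"

```text
time_s: 7.55
position: [599.7, -323.0, 139.0]
tool_rot: [-2.16, -2.279, 0.0]
wrist_force: [-0.5, -0.5, -0.7]
gripper_width: 54.6
```

```bash
python3 - <<'E'
from h import *
s=telemetry.read_state();print(s['position'],s['wrist_force'],s['tool_rot'],s['gripper_width'],s['q'])
d=snap('side','side4');crop(d,280,230,440,370,5,'s7')
d=snap('top','top4');crop(d,300,180,500,320,4,'t7')
E
```

```text
[ 599.68542681 -323.03219482  139.01113234] [-0.48089871 -0.52908452 -0.71118842] [-2.15982359e+00 -2.27891109e+00  2.92854194e-04] 54.583248174253825 [-6.17175724e-01  5.18914680e-01  1.92877206e-01  1.24657098e+00
  6.95319161e-05  8.99975099e-01]
```

View pics/s7.png

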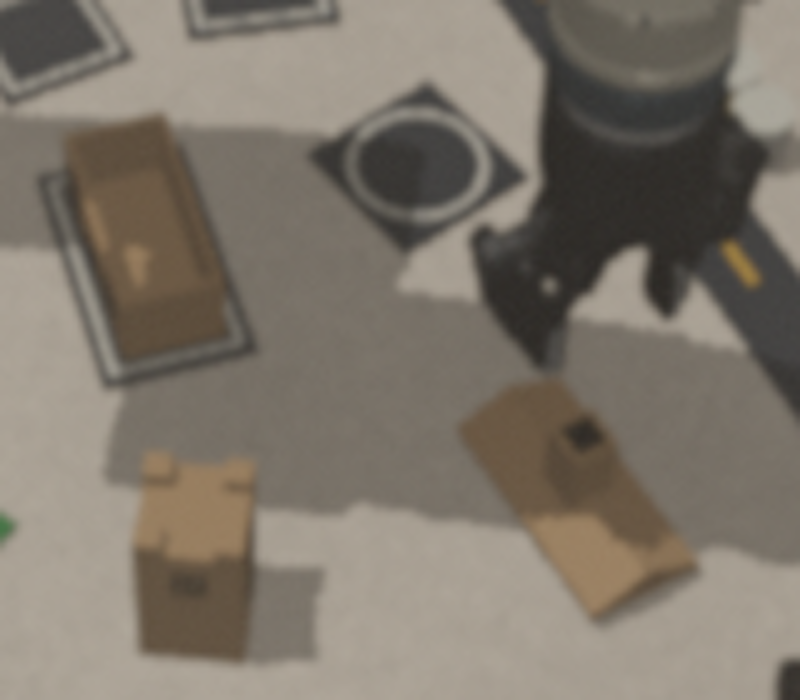

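View pics/t7.png

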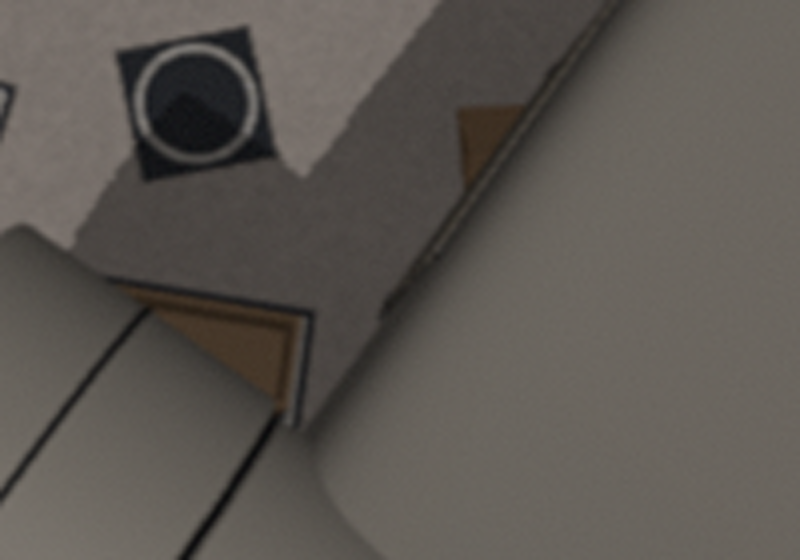

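```bash
python3 - <<'E'
from h import *
d=load('side')
im=np.array(d['image'])[245:312,280:338,::-1]
im=cv2.convertScaleAbs(im,alpha=1.6)
cv2.imwrite('pics/s8.png',cv2.resize(im,None,fx=9,fy=9,interpolation=cv2.INTER_CUBIC))
E
```

```text
(no output)
```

View pics/s8.png

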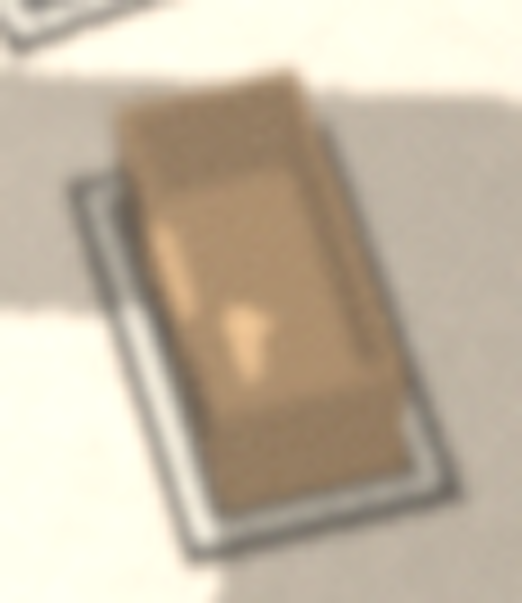

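```bash
cat >> fit.py <<'E'
def overlay(c,objs,box,s,tag,gain=1.6):
    x0,y0,x1,y1=box
    im=cv2.resize(cv2.convertScaleAbs(np.array(c['image'])[y0:y1,x0:x1,::-1],alpha=gain),None,fx=s,fy=s,interpolation=cv2.INTER_CUBIC)
    for (x,y,w),P,col,off in objs:
        P=np.array(P,float);cc,ss=np.cos(w),np.sin(w)
        X=P@np.array([[cc,ss,0],[-ss,cc,0],[0,0,1]])+[x,y,0]
        q=((proj(c,X)-np.array(off)-[x0,y0]+.5)*s-.5)
        cv2.polylines(im,[np.int32(np.round(q[[0,1,3,2]]*8))],True,col,1,cv2.LINE_AA,3)
    cv2.imwrite(f'pics/{tag}.png',im)
E
python3 - <<'E'
from fit import *
d=load('side')
P=(473,-98.2,-.155)
overlay(d,[(P,rect(80,141,3),(0,0,255),(-.17,-.78)),(P,rect(54,115,3),(0,255,0),(-.17,-.78)),(P,rect(54,115,48),(255,255,0),(-.17,-.78))],(275,240,345,315),8,'s9')
E
```

```text
(no output)
```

View pics/s9.png

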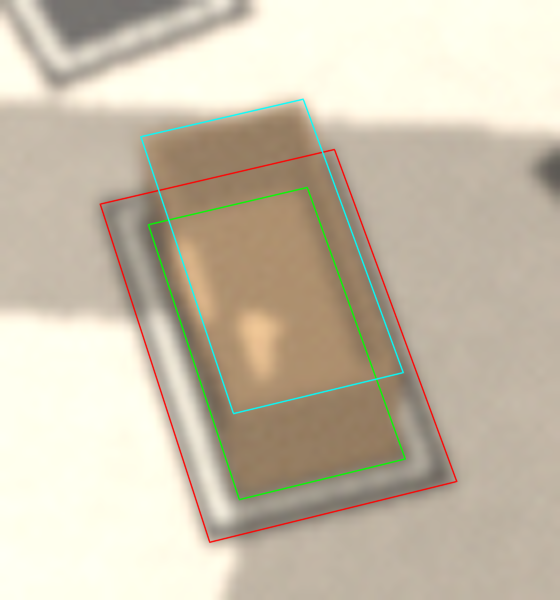

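>>> jog_arm --pt "0 0 -0.03 0 0.055" --pt "0 0 -0.06 0 0.055" --pt "0 0 -0.085 0 0.055" --pt "0 0 -0.1 0 0.055" --pt "0 0 -0.107 0 0.055" --pt "0 0 -0.107 0 0.055" --pt "0 0 -0.107 0 0.015" --pt "0 0 -0.107 0 0.015" --pt "0 0 -0.107 0 0.015" --pt "0 0 -0.107 0 0.015" --pt "0 0 -0.107 0 0.015" --pt "0 0 -0.107 0 0.015"

```text
time_s: 8.85
position: [600.3, -322.6, 34.5]
tool_rot: [2.158, 2.281, 0.001]
wrist_force: [-1.2, 1.5, 6.0]
gripper_width: 23.5
```

```bash
python3 - <<'E'
from h import *
s=telemetry.read_state();print(s['position'],s['wrist_force'],s['tool_rot'],s['gripper_width'])
d=snap('side','side5');crop(d,350,250,450,370,6,'s10')
E
```

```text
[ 600.25572112 -322.57649851   34.51409072] [-1.19177572  1.47938213  6.03869393] [2.15836126e+00 2.28052207e+00 6.10317915e-04] 23.48549402890176
```

View pics/s10.png

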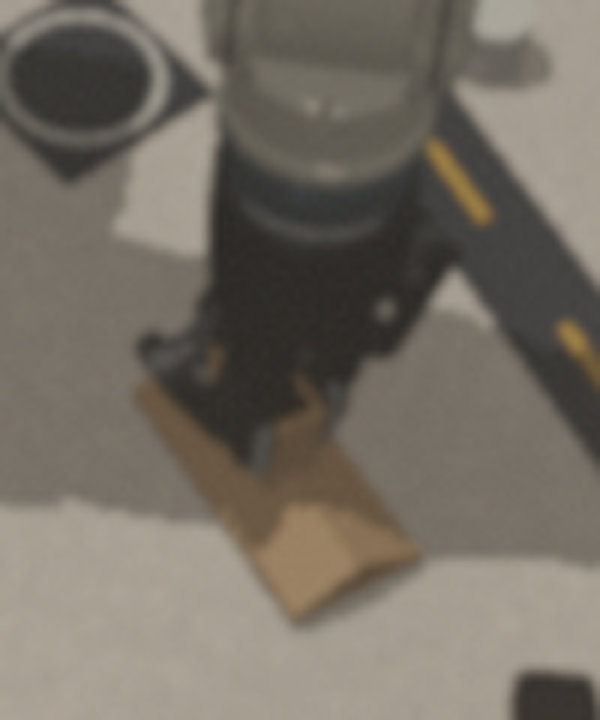

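>>> jog_arm --pt "0 0 0.01 0 0.015" --pt "0 0 0.03 0 0.015" --pt "0 0 0.06 0 0.015" --pt "0 0 0.085 0 0.015" --pt "0 0 0.1 0 0.015" --pt "0 0 0.1 0 0.015"

```text
time_s: 9.5
position: [600.8, -323.0, 136.4]
tool_rot: [2.156, 2.278, 0.001]
wrist_force: [-0.0, -0.1, -1.5]
gripper_width: 23.2
```

>>> jog_arm --pt "-0.006 0.0106 0 -0.01 0.015" --pt "-0.0169 0.03 0 -0.03 0.015" --pt "-0.0338 0.06 0 -0.06 0.015" --pt "-0.0535 0.0945 0 -0.09 0.015" --pt "-0.0731 0.1291 0 -0.12 0.015" --pt "-0.09 0.159 0 -0.15 0.015" --pt "-0.106 0.1872 0 -0.18 0.015" --pt "-0.1185 0.2093 0 -0.2 0.015" --pt "-0.1249 0.2206 0 -0.21 0.015" --pt "-0.1269 0.2242 0 -0.21 0.015" --pt "-0.1269 0.2242 0 -0.21 0.015" --pt "-0.1269 0.2242 0 -0.21 0.015"

```text
time_s: 10.7
position: [473.6, -99.0, 133.2]
tool_rot: [2.387, 2.042, -0.0]
wrist_force: [-0.1, -0.4, -0.2]
gripper_width: 23.5
```

>>> jog_arm --pt "0 0 -0.02 0 0.015" --pt "0 0 -0.035 0 0.015" --pt "0 0 -0.042 0 0.015" --pt "0 0 -0.042 0 0.015" --pt "0 0 -0.042 0 0.015"

```text
time_s: 11.2
position: [473.4, -98.6, 91.6]
tool_rot: [2.387, 2.042, 0.0]
wrist_force: [-0.6, -0.1, -0.3]
gripper_width: 23.4
```

```bash
python3 - <<'E'
from h import *
s=telemetry.read_state();print(s['position'],s['wrist_force'],s['tool_rot'],s['gripper_width'])
d=snap('side','side6');crop(d,260,210,360,310,7,'s11')
E
```

```text
[473.35022347 -98.62897579  91.55633401] [-0.60011087 -0.14160721 -0.30500324] [2.38709667e+00 2.04214201e+00 6.56779665e-05] 23.41698792362018
```

View pics/s11.png

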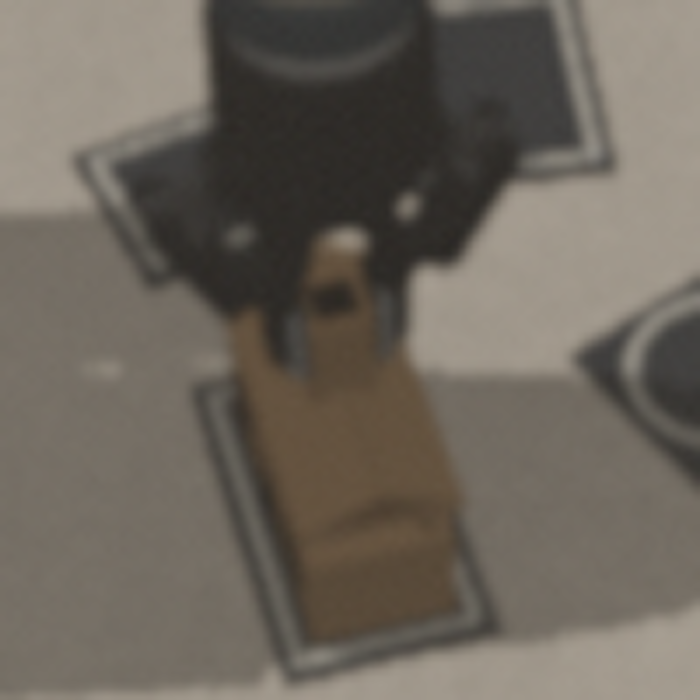

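>>> jog_arm --pt "0 0 -0.006 0 0.015" --pt "0 0 -0.011 0 0.015" --pt "0 0 -0.014 0 0.015" --pt "0 0 -0.016 0 0.015" --pt "0 0 -0.0168 0 0.015" --pt "0 0 -0.0168 0 0.015" --pt "0 0 -0.0168 0 0.015"

```text
time_s: 11.95
position: [473.1, -98.1, 74.6]
tool_rot: [2.387, 2.043, 0.0]
wrist_force: [-0.4, 1.3, 0.5]
gripper_width: 23.2
```

>>> jog_arm --pt "0 0 -0.001 0 0.015" --pt "0 0 -0.001 0 0.015" --pt "0 0 -0.001 0 0.015"

```text
time_s: 12.25
position: [473.3, -98.1, 74.5]
tool_rot: [2.386, 2.042, 0.001]
wrist_force: [-2.6, 1.9, 11.3]
gripper_width: 23.3
```

>>> jog_arm --pt "0 0 0 0 0.026" --pt "0 0 0 0 0.032" --pt "0 0 0 0 0.04" --pt "0 0 0 0 0.045" --pt "0 0 0 0 0.045" --pt "0 0 0.03 0 0.045" --pt "0 0 0.065 0 0.045" --pt "0 0 0.09 0 0.05" --pt "0 0 0.09 0 0.06"

```text
time_s: 13.15
position: [474.5, -98.7, 166.6]
tool_rot: [2.383, 2.04, 0.004]
wrist_force: [0.2, -0.7, -0.4]
gripper_width: 59.9
```

>>> jog_arm --pt "-0.0102 -0.0332 0 -0.07 0.08" --pt "-0.0205 -0.0664 0 -0.14 0.08" --pt "-0.0307 -0.0996 0 -0.21 0.08" --pt "-0.041 -0.1328 0 -0.28 0.08" --pt "-0.0512 -0.166 0 -0.35 0.08" --pt "-0.0614 -0.1992 0 -0.383 0.08" --pt "-0.0614 -0.1992 0 -0.383 0.08" --pt "-0.0614 -0.1992 0 -0.383 0.08"

```text
time_s: 13.95
position: [411.0, -297.6, 162.6]
tool_rot: [-2.732, -1.548, 0.0]
wrist_force: [0.6, -0.1, -0.3]
gripper_width: 80.0
```

```bash
python3 - <<'E'
from fit import *
s=telemetry.read_state();print(s['position'],s['wrist_force'],s['tool_rot'],s['gripper_width'])
d=snap('side','side7');c=snap('top','top7')
P=(473,-98.2,-.155);o=(-.17,-.78)
overlay(d,[(P,rect(80,141,3),(0,0,255),o),(P,rect(54,115,3),(0,255,0),o),(P,rect(60,121,48),(255,255,0),o),(P,rect(24,24,102),(255,0,255),o)],(275,220,345,315),8,'s12')
o=(.6,.1)
overlay(c,[(P,rect(80,141,3),(0,0,255),o),(P,rect(60,121,48),(255,255,0),o),(P,rect(24,24,102),(255,0,255),o)],(300,230,400,305),8,'t12')
crop(d,270,240,380,370,5,'s13')
E
```

```text
[ 411.00473998 -297.63892893  162.59294558] [ 0.62483217 -0.14194002 -0.33836048] [-2.73176019e+00 -1.54835911e+00  3.91666013e-04] 79.97946297166642
```

View pics/s12.png

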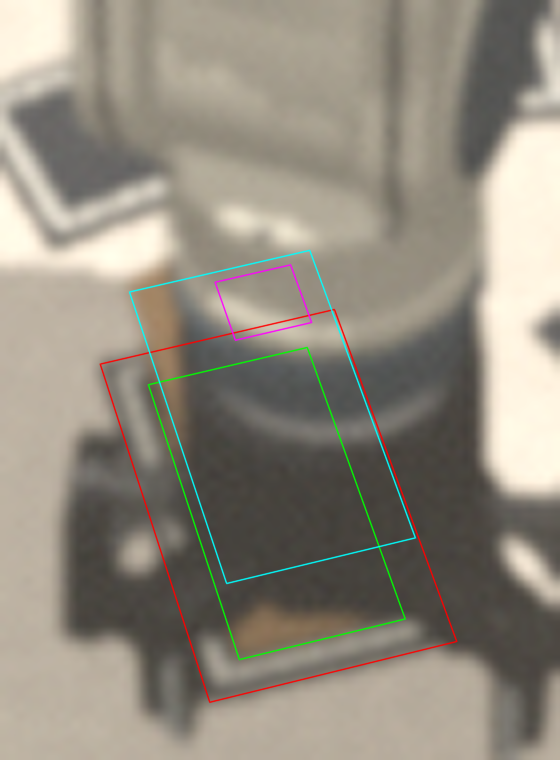

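View pics/t12.png

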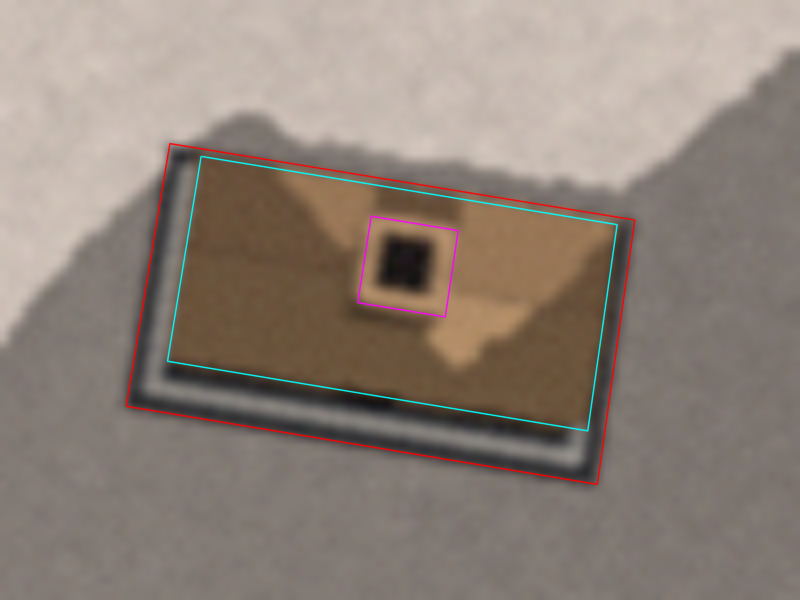

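View pics/s13.png

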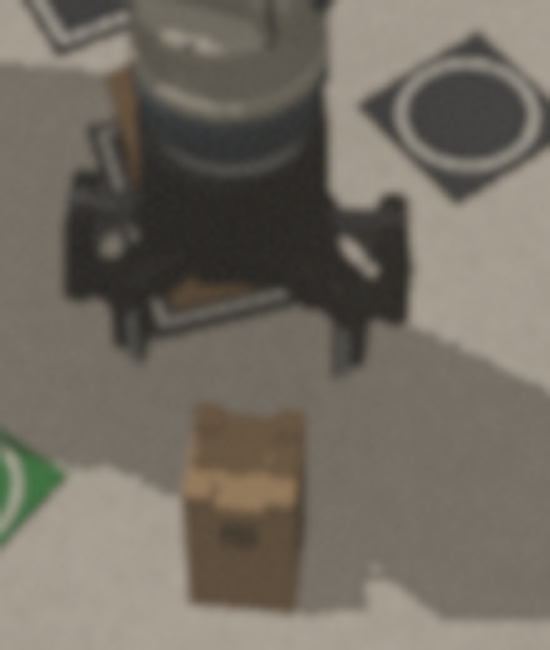

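>>> jog_arm --pt "0 0 -0.03 0 0.08" --pt "0 0 -0.06 0 0.08" --pt "0 0 -0.09 0 0.08" --pt "0 0 -0.11 0 0.08" --pt "0 0 -0.118 0 0.08" --pt "0 0 -0.118 0 0.08" --pt "0 0 -0.118 0 0.04" --pt "0 0 -0.118 0 0.04" --pt "0 0 -0.118 0 0.04" --pt "0 0 -0.118 0 0.04" --pt "0 0 -0.118 0 0.04" --pt "0 0 -0.118 0 0.04"

```text
time_s: 15.25
position: [412.1, -297.7, 46.7]
tool_rot: [2.73, 1.55, 0.001]
wrist_force: [-0.3, 2.5, 5.9]
gripper_width: 49.9
```

```bash
python3 - <<'E'
from fit import *
s=telemetry.read_state();print(s['position'],s['wrist_force'],s['tool_rot'],s['gripper_width'])
d=snap('side','side8');crop(d,270,270,370,370,7,'s14')
E
```

```text
[ 412.06395447 -297.72827294   46.65855728] [-0.30818253  2.48851961  5.92719319] [2.73027996e+00 1.55022629e+00 1.38222365e-03] 49.872340814535846
```

View pics/s14.png

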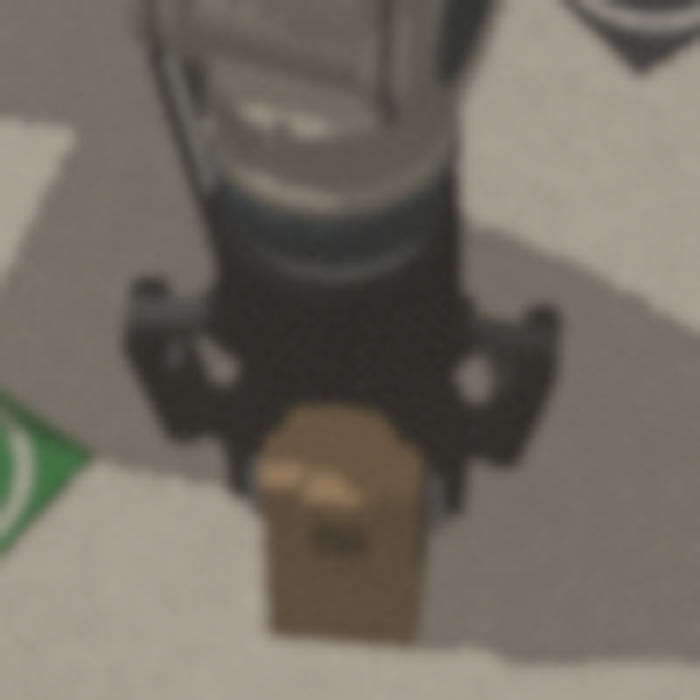

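>>> jog_arm --pt "0 0 0.01 0 0.04" --pt "0 0 0.03 0 0.04" --pt "0 0 0.06 0 0.04" --pt "0 0 0.09 0 0.04" --pt "0 0 0.115 0 0.04" --pt "0 0 0.13 0 0.04" --pt "0 0 0.13 0 0.04"

```text
time_s: 16.0
position: [412.2, -298.1, 178.2]
tool_rot: [2.728, 1.549, 0.002]
wrist_force: [-0.0, -0.0, -1.4]
gripper_width: 49.8
```

>>> jog_arm --pt "0.002 0.01 0 0.02 0.04" --pt "0.0061 0.03 0 0.06 0.04" --pt "0.013 0.064 0 0.12 0.04" --pt "0.0214 0.105 0 0.18 0.04" --pt "0.0305 0.15 0 0.25 0.04" --pt "0.0397 0.195 0 0.32 0.04" --pt "0.0488 0.24 0 0.39 0.04" --pt "0.058 0.285 0 0.46 0.04" --pt "0.0651 0.32 0 0.52 0.04" --pt "0.0712 0.35 0 0.565 0.04" --pt "0.0747 0.3671 0 0.565 0.04" --pt "0.0747 0.3671 0 0.565 0.04"

```text
time_s: 17.2
position: [485.4, 72.1, 174.2]
tool_rot: [-2.185, -2.254, 0.002]
wrist_force: [-0.1, -0.3, -1.5]
gripper_width: 49.8
```

>>> jog_arm --pt "0 0 -0.02 0 0.04" --pt "0 0 -0.05 0 0.04" --pt "0 0 -0.08 0 0.04" --pt "0 0 -0.105 0 0.04" --pt "0 0 -0.115 0 0.04" --pt "0 0 -0.12 0 0.04" --pt "0 0 -0.12 0 0.04" --pt "0 0 -0.12 0 0.04"

```text
time_s: 18.0
position: [486.8, 69.6, 56.4]
tool_rot: [2.191, 2.25, 0.001]
wrist_force: [-0.1, -0.7, -0.6]
gripper_width: 49.5
```

```bash
python3 - <<'E'
from fit import *
s=telemetry.read_state();print(s['position'],s['wrist_force'],s['tool_rot'],s['gripper_width'])
d=snap('side','side9');crop(d,240,190,350,310,6,'s15')
E
```

```text
[486.79665038  69.5924353   56.36140558] [-0.11614721 -0.71696951 -0.64668546] [2.19065593e+00 2.25038520e+00 1.28241144e-03] 49.516544855209595
```

View pics/s15.png

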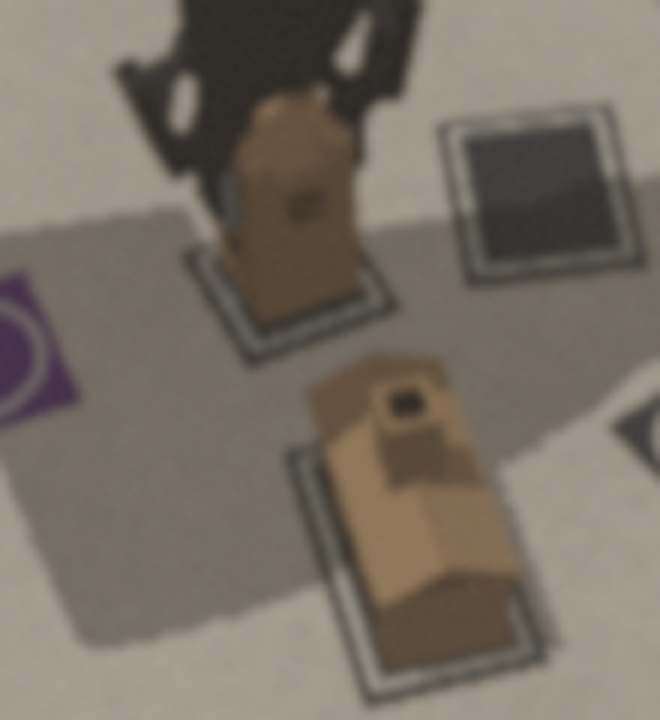

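>>> jog_arm --pt "0 0 -0.003 0 0.04" --pt "0 0 -0.005 0 0.04" --pt "0 0 -0.006 0 0.04" --pt "0 0 -0.0065 0 0.04" --pt "0 0 -0.0065 0 0.04" --pt "0 0 -0.0065 0 0.04"

```text
time_s: 18.65
position: [486.2, 69.8, 49.6]
tool_rot: [2.191, 2.251, 0.001]
wrist_force: [-3.5, 0.0, 8.4]
gripper_width: 49.8
```

>>> jog_arm --pt "0 0 0 0 0.055" --pt "0 0 0 0 0.063" --pt "0 0 0 0 0.072" --pt "0 0 0 0 0.076" --pt "0 0 0 0 0.076" --pt "0 0 0.03 0 0.076" --pt "0 0 0.07 0 0.076" --pt "0 0 0.105 0 0.08" --pt "0 0 0.105 0 0.0854"

```text
time_s: 19.55
position: [488.4, 69.7, 158.3]
tool_rot: [2.187, 2.247, 0.008]
wrist_force: [1.3, 0.1, 0.5]
gripper_width: 85.5
```

>>> jog_arm --pt "0.0011 0.039 0 0.05 0.0854" --pt "0.0022 0.078 0 0.11 0.0854" --pt "0.0033 0.117 0 0.16 0.0854" --pt "0.0044 0.156 0 0.22 0.0854" --pt "0.0055 0.195 0 0.27 0.0854" --pt "0.0066 0.234 0 0.33 0.0854" --pt "0.0077 0.273 0 0.38 0.0854" --pt "0.0088 0.312 -0.02 0.44 0.0854" --pt "0.0098 0.352 -0.04 0.5 0.0854" --pt "0.0109 0.3903 -0.05 0.535 0.0854" --pt "0.0109 0.3903 -0.05 0.535 0.0854" --pt "0.0109 0.3903 -0.05 0.535 0.0854"

```text
time_s: 20.75
position: [496.4, 460.5, 102.2]
tool_rot: [-1.516, -2.751, 0.004]
wrist_force: [0.2, -0.4, 1.3]
gripper_width: 85.5
```

```bash
python3 - <<'E'
from fit import *
s=telemetry.read_state();print(s['position'],s['wrist_force'],s['tool_rot'],s['gripper_width'])
d=snap('side','side10');c=snap('top','top10')
P=(486.3,69.7,.027);o=(.5,.12)
overlay(c,[(P,rect(76,76,3),(0,0,255),o),(P,rect(58,58,3),(0,0,255),o),(P,rect(50,50,3),(0,255,0),o),(P,rect(50,50,98),(255,255,0),o)],(250,220,310,290),8,'t16')
o=(-.14,-.99)
overlay(d,[(P,rect(76,76,3),(0,0,255),o),(P,rect(50,50,3),(0,255,0),o),(P,rect(50,50,98),(255,255,0),o)],(260,170,320,260),8,'s16')
crop(d,190,80,330,200,5,'s17')
E
```

```text
[496.38266165 460.45950327 102.23574094] [ 0.21328033 -0.44247531  1.31966212] [-1.51603338 -2.75058797  0.00362707] 85.49588496402306
```

View pics/t16.png

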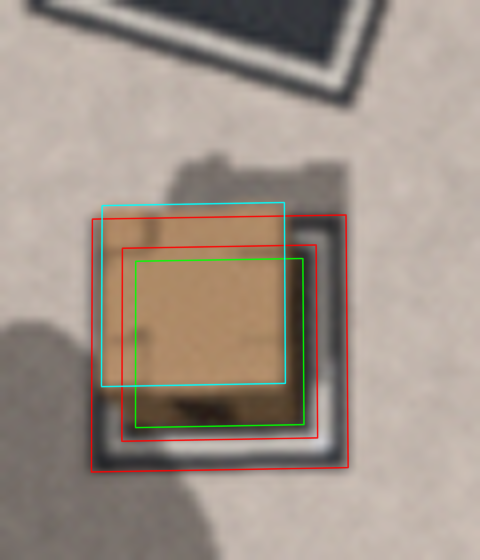

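View pics/s16.png

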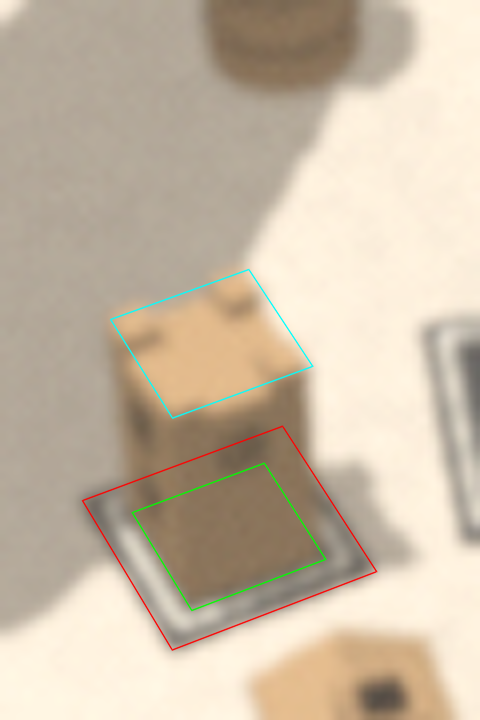

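View pics/s17.png

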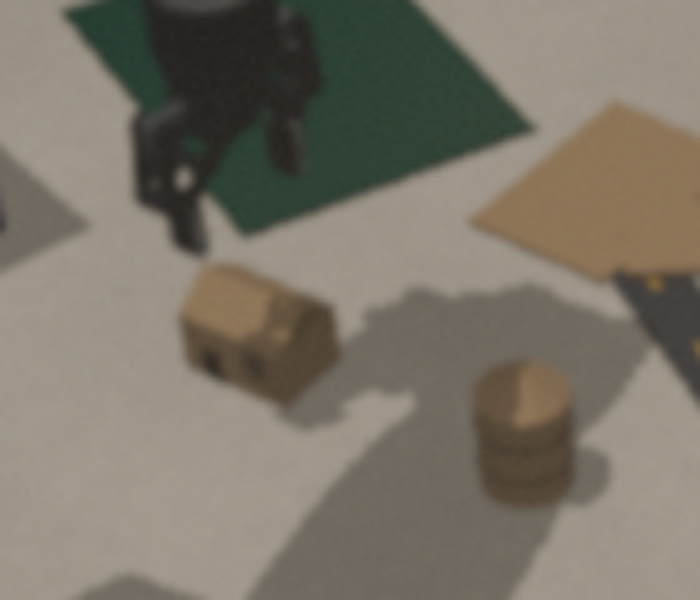

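>>> jog_arm --pt "0 0 -0.03 0 0.0854" --pt "0 0 -0.06 0 0.0854" --pt "0 0 -0.082 0 0.0854" --pt "0 0 -0.0965 0 0.0854" --pt "0 0 -0.0965 0 0.0854" --pt "0 0 -0.0965 0 0.05" --pt "0 0 -0.0965 0 0.05" --pt "0 0 -0.0965 0 0.05" --pt "0 0 -0.0965 0 0.05" --pt "0 0 -0.0965 0 0.05" --pt "0 0 -0.0965 0 0.05"

```text
time_s: 21.95
position: [497.9, 460.1, 9.2]
tool_rot: [1.518, 2.749, 0.003]
wrist_force: [0.1, -1.8, 7.0]
gripper_width: 57.7
```

```bash
python3 - <<'E'
from fit import *
s=telemetry.read_state();print(s['position'],s['wrist_force'],s['tool_rot'],s['gripper_width'])
d=snap('side','side11');crop(d,190,80,330,200,5,'s18')
E
```

```text
[497.94266003 460.14201097   9.16329184] [ 0.14463553 -1.77170801  7.02436095] [1.5179539  2.74869809 0.00287166] 57.6551150567849
```

View pics/s18.png

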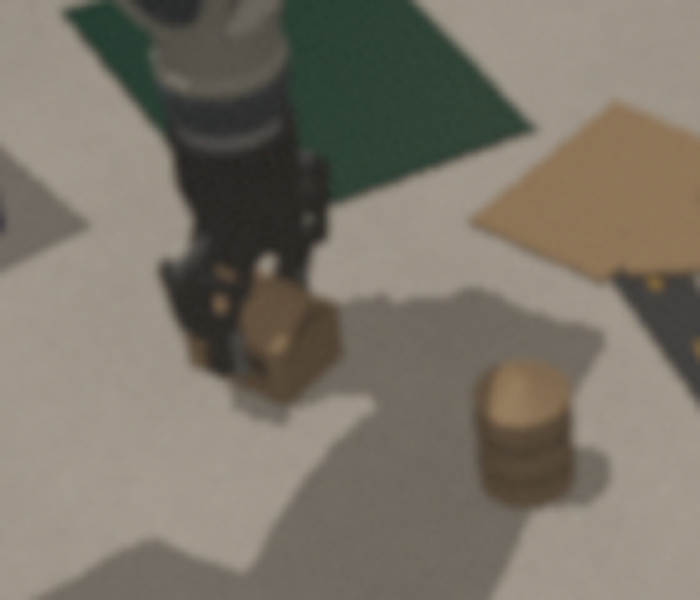

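>>> jog_arm --pt "0 0 0.01 0 0.05" --pt "0 0 0.03 0 0.05" --pt "0 0 0.06 0 0.05" --pt "0 0 0.09 0 0.05" --pt "0 0 0.115 0 0.05" --pt "0 0 0.12 0 0.05" --pt "0 0 0.12 0 0.05"

```text
time_s: 22.7
position: [497.4, 460.4, 128.7]
tool_rot: [1.518, 2.75, 0.003]
wrist_force: [-0.5, -0.4, -0.5]
gripper_width: 57.6
```

>>> jog_arm --pt "0.003 -0.01 0 -0.05 0.05" --pt "0.009 -0.0305 0 -0.12 0.05" --pt "0.0187 -0.0633 0 -0.2 0.05" --pt "0.0305 -0.1034 0 -0.28 0.05" --pt "0.0437 -0.148 0 -0.37 0.05" --pt "0.057 -0.1933 0 -0.46 0.05" --pt "0.0703 -0.2383 0 -0.55 0.05" --pt "0.0836 -0.2833 0 -0.64 0.05" --pt "0.096 -0.3253 0 -0.72 0.05" --pt "0.1065 -0.361 0 -0.79 0.05" --pt "0.1135 -0.3847 0 -0.84 0.05" --pt "0.1154 -0.3911 0 -0.853 0.05"

```text
time_s: 23.9
position: [612.5, 66.3, 125.7]
tool_rot: [-2.523, -1.87, 0.003]
wrist_force: [1.3, -0.1, -1.3]
gripper_width: 57.7
```

>>> jog_arm --pt "0 0 0 0 0.05" --pt "0 0 -0.02 0 0.05" --pt "0 0 -0.05 0 0.05" --pt "0 0 -0.08 0 0.05" --pt "0 0 -0.1 0 0.05" --pt "0 0 -0.107 0 0.05" --pt "0 0 -0.107 0 0.05" --pt "0 0 -0.107 0 0.05"

```text
time_s: 24.7
position: [612.9, 69.7, 21.3]
tool_rot: [2.519, 1.877, 0.001]
wrist_force: [0.2, -0.6, -1.1]
gripper_width: 57.4
```

```bash
python3 - <<'E'
from fit import *
s=telemetry.read_state();print(s['position'],s['wrist_force'],s['tool_rot'],s['gripper_width'],s['q'])
d=snap('side','side12');crop(d,240,120,390,270,5,'s19')
E
```

```text
[612.92332863  69.65171313  21.34832069] [ 0.1959024  -0.58813234 -1.06606767] [2.51851886e+00 1.87702849e+00 1.38345446e-03] 57.4460378340968 [-2.28426133e-02  4.98385104e-01 -1.68294147e-01  9.03086886e-01
  1.12301769e-04  1.83778952e+00]
```

View pics/s19.png

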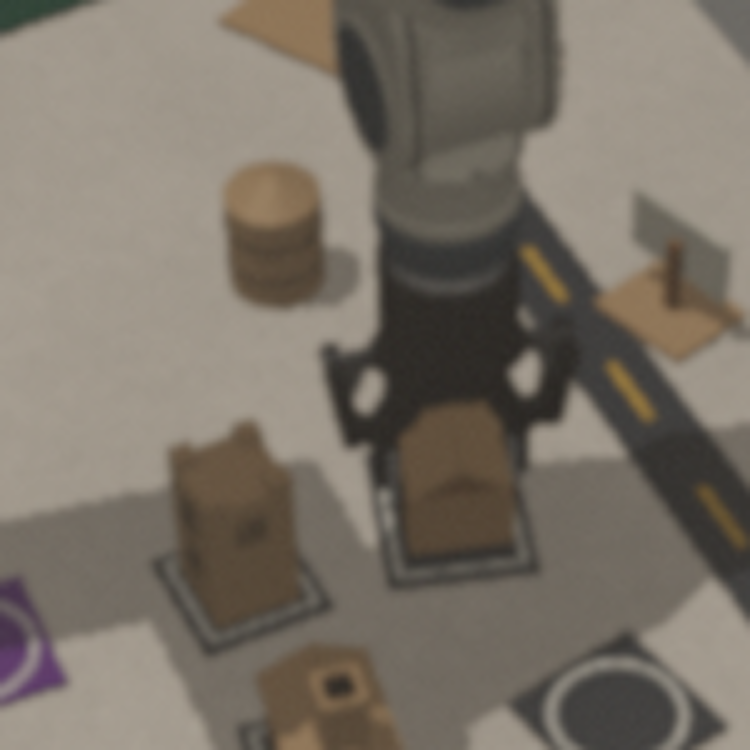

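>>> jog_arm --pt "0 0 -0.004 0 0.05" --pt "0 0 -0.007 0 0.05" --pt "0 0 -0.0085 0 0.05" --pt "0 0 -0.0095 0 0.05" --pt "0 0 -0.0095 0 0.05" --pt "0 0 -0.0095 0 0.05"

```text
time_s: 25.35
position: [612.6, 68.9, 12.2]
tool_rot: [2.52, 1.876, 0.001]
wrist_force: [-4.6, -0.0, 10.4]
gripper_width: 57.8
```

>>> jog_arm --pt "0 0 0 0 0.062" --pt "0 0 0 0 0.07" --pt "0 0 0 0 0.078" --pt "0 0 0 0 0.082" --pt "0 0 0 0 0.082" --pt "0 0 0.03 0 0.082" --pt "0 0 0.07 0 0.082" --pt "0 0 0.11 0 0.0854" --pt "0 0 0.14 0 0.0854" --pt "0 0 0.14 0 0.0854"

```text
time_s: 26.35
position: [614.5, 68.9, 155.7]
tool_rot: [2.516, 1.873, 0.009]
wrist_force: [1.1, 0.8, -0.9]
gripper_width: 85.3
```

```bash
python3 - <<'E'
from fit import *
s=telemetry.read_state();print(s['position'],s['wrist_force'],s['tool_rot'],s['gripper_width'])
d=snap('side','side13');c=snap('top','top13')
# silo model: circles, overlay
def circ(r,z,n=72):
    a=np.arange(n)*2*np.pi/n; return np.c_[r*np.cos(a),r*np.sin(a),np.full(n,z)]
def hull(C,x,y):
    X=np.r_[circ(29,0),circ(29,66),[[0,0,80]]]+[x,y,0]
    return cv2.convexHull(np.float32(proj(C,X)))[:,0]
for C,o,b,t in((c,(.6,.15),(160,185,210,235),'t20'),(d,(-.1,-.9),(270,140,320,190),'s20')):
    x0,y0,x1,y1=b;S_=12
    im=cv2.resize(cv2.convertScaleAbs(C['image'][y0:y1,x0:x1,::-1],alpha=1.6),None,fx=S_,fy=S_,interpolation=cv2.INTER_CUBIC)
    h=(hull(C,602,289)-o-[x0,y0]+.5)*S_-.5
    cv2.polylines(im,[np.int32(h)],True,(0,255,0),1,cv2.LINE_AA)
    cv2.imwrite(f'pics/{t}.png',im)
E
```

```text
[614.50648578  68.9499929  155.67532062] [ 1.13894513  0.77213963 -0.93286915] [2.51633712 1.87317743 0.00921104] 85.34153443246525
```

View pics/t20.png

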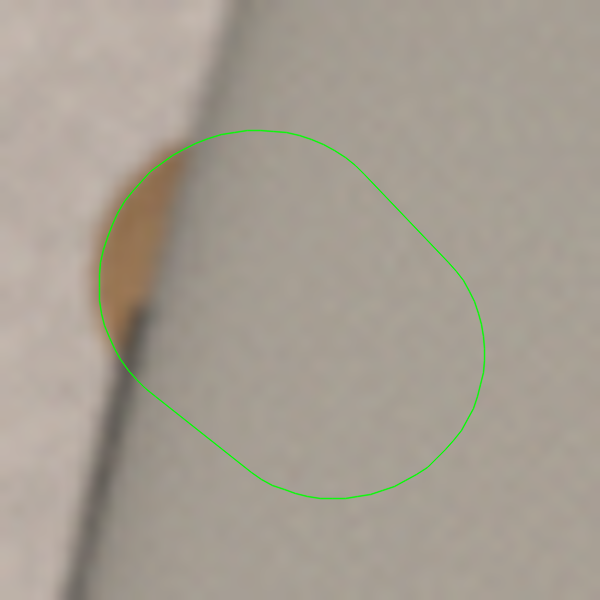

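View pics/s20.png

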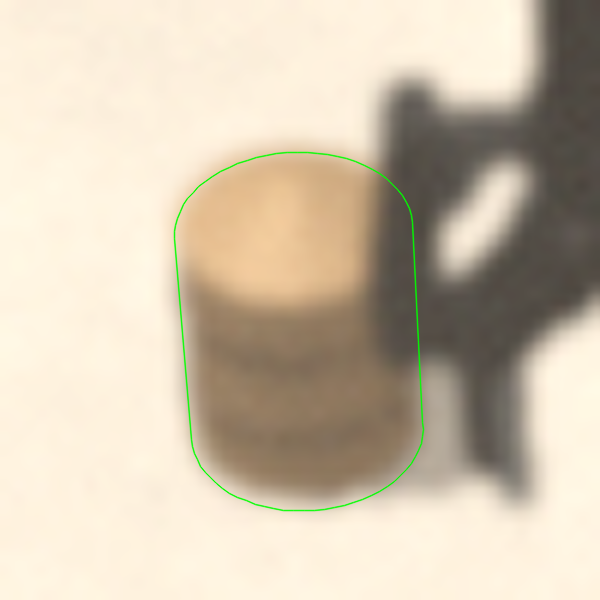

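View pics/side13.png

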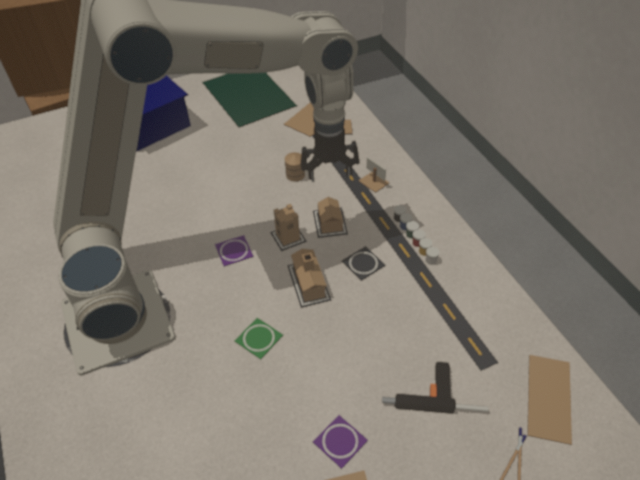

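```bash
python3 - <<'E'
from fit import *
ot=np.array([.6,.15]);os_=np.array([-.1,-.9])
def load0(tag): return cv2.imread(f'pics/{tag}.png')
for tag,C,o,b in(('top0',T,ot,(155,180,212,237)),('side0',S,os_,(275,140,320,190))):
    x0,y0,x1,y1=b
    im=cv2.resize(cv2.convertScaleAbs(load0(tag)[y0:y1,x0:x1],alpha=1.7),None,fx=10,fy=10,interpolation=cv2.INTER_CUBIC)
    a=np.arange(72)*2*np.pi/72
    for (x,y),col in(((602,289),(0,255,0)),((603.5,290),(255,0,0))):
        for z in(0,66):
            q=proj(C,np.c_[x+29*np.cos(a),y+29*np.sin(a),np.full(72,z)])-o
            cv2.polylines(im,[np.int32((q-[x0,y0]+.5)*10-.5)],True,col,1,cv2.LINE_AA)
    cv2.imwrite(f'pics/z_{tag}.png',im)
E
```

```text
(no output)
```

View pics/z_top0.png

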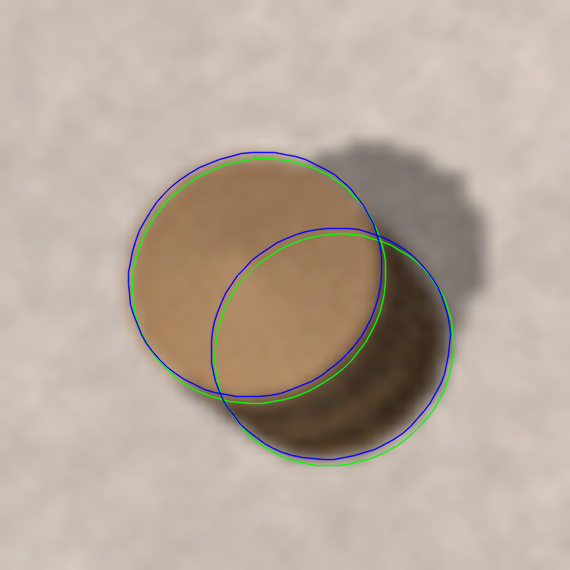

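View pics/z_side0.png

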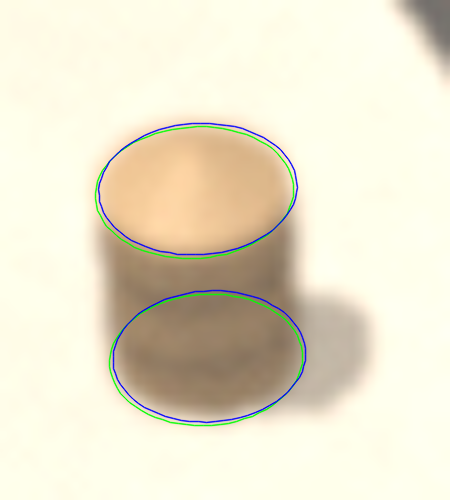

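>>> jog_arm --pt "-0.0015 0.037 0 0.05 0.0854" --pt "-0.003 0.074 0 0.1 0.0854" --pt "-0.0045 0.111 0 0.15 0.0854" --pt "-0.006 0.148 0 0.2 0.0854" --pt "-0.0076 0.185 0 0.25 0.0854" --pt "-0.0091 0.2216 0 0.291 0.0854" --pt "-0.0091 0.2216 0 0.291 0.0854" --pt "-0.0091 0.2216 0 0.291 0.0854"

```text
time_s: 27.25
position: [602.6, 291.2, 149.0]
tool_rot: [-2.219, -2.222, 0.004]
wrist_force: [-0.3, -0.4, -0.5]
gripper_width: 85.2
```

```bash
python3 - <<'E'
from fit import *
s=telemetry.read_state();print(s['position'],s['wrist_force'],s['tool_rot'],s['gripper_width'])
d=snap('side','side14');crop(d,240,80,350,190,6,'s21');c=snap('top','top14')
P=(612.6,68.9,-.291);o=(.52,.21)
overlay(c,[(P,rect(84,104,3),(0,0,255),o),(P,rect(58,78,3),(0,255,0),o),(P,rect(58,78,45),(255,255,0),o)],(240,175,320,235),9,'t22')
o=(0,-.87)
overlay(d,[(P,rect(84,104,3),(0,0,255),o),(P,rect(58,78,3),(0,255,0),o),(P,rect(58,78,45),(255,255,0),o)],(300,180,360,250),8,'s22')
E
```

```text
[602.58644134 291.17974006 148.99174808] [-0.27545848 -0.38226822 -0.52783536] [-2.21902868 -2.22223239  0.00433368] 85.21186818116873
```

View pics/s21.png

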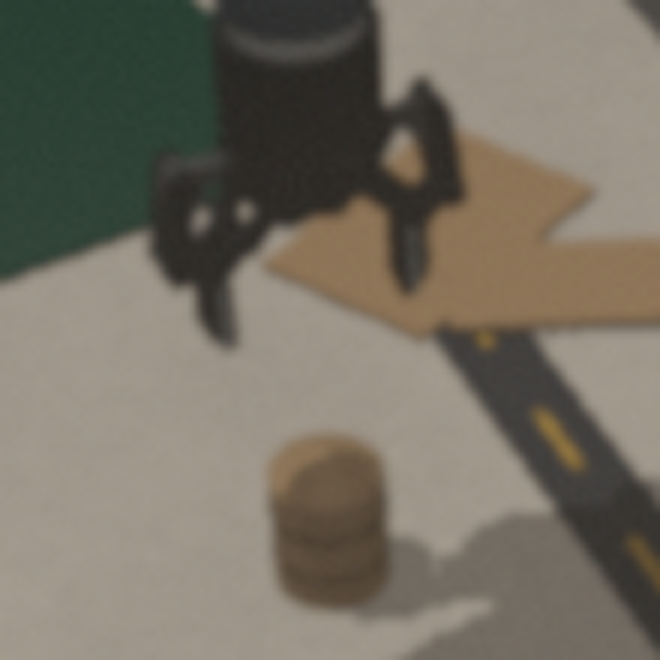

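View pics/t22.png

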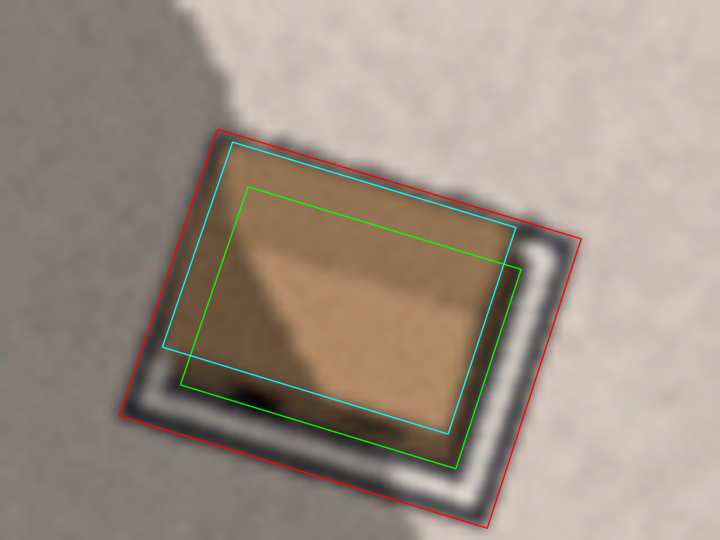

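View pics/s22.png

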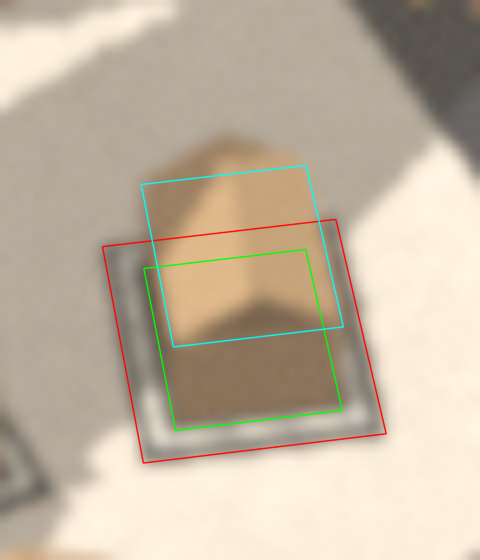

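>>> jog_arm --pt "0 0 -0.035 0 0.0854" --pt "0 0 -0.07 0 0.0854" --pt "0 0 -0.1 0 0.0854" --pt "0 0 -0.12 0 0.0854" --pt "0 0 -0.127 0 0.0854" --pt "0 0 -0.127 0 0.0854" --pt "0 0 -0.127 0 0.05" --pt "0 0 -0.127 0 0.05" --pt "0 0 -0.127 0 0.05" --pt "0 0 -0.127 0 0.05" --pt "0 0 -0.127 0 0.05" --pt "0 0 -0.127 0 0.05"

```text
time_s: 28.55
position: [604.3, 290.6, 25.6]
tool_rot: [2.22, 2.22, 0.003]
wrist_force: [0.0, -1.5, 6.4]
gripper_width: 57.3
```

>>> jog_arm --pt "0 0 0.005 0 0.05" --pt "0 0 0.02 0 0.05" --pt "0 0 0.03 0 0.05" --pt "0 0 0.03 0 0.05"

```text
time_s: 28.95
position: [604.3, 291.0, 55.9]
tool_rot: [2.22, 2.221, 0.004]
wrist_force: [-0.1, -0.2, -0.2]
gripper_width: 57.5
```

```bash
python3 - <<'E'
from fit import *
s=telemetry.read_state();print(s['position'],s['wrist_force'],s['tool_rot'],s['gripper_width'])
d=snap('side','side15');crop(d,240,80,350,190,6,'s23')
E
```

```text
[604.32941816 290.97299424  55.91767052] [-0.09425944 -0.15436543 -0.20279715] [2.22033723 2.22069667 0.00436072] 57.464876705936135
```

View pics/s23.png

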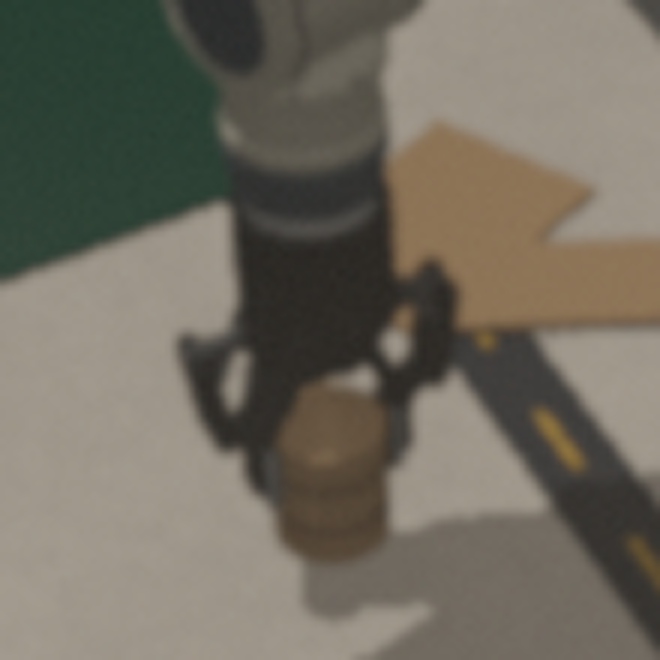

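>>> jog_arm --pt "0 0 0.01 0 0.05" --pt "0 0 0.03 0 0.05" --pt "0 0 0.055 0 0.05" --pt "0 0 0.075 0 0.05" --pt "0 0 0.085 0 0.05" --pt "0 0 0.085 0 0.05"

```text
time_s: 29.6
position: [604.0, 290.7, 140.3]
tool_rot: [2.221, 2.221, 0.003]
wrist_force: [0.0, 0.2, 0.3]
gripper_width: 57.2
```

>>> jog_arm --pt "0.0006 -0.01 0 0 0.05" --pt "0.0019 -0.03 0 0 0.05" --pt "0.004 -0.064 0 0 0.05" --pt "0.0066 -0.105 0 0 0.05" --pt "0.0096 -0.152 0 0 0.05" --pt "0.0126 -0.2 0 0 0.05" --pt "0.0156 -0.248 0 0 0.05" --pt "0.0183 -0.29 0 0 0.05" --pt "0.0209 -0.332 0 0 0.05" --pt "0.0231 -0.366 0 0 0.05" --pt "0.0244 -0.386 0 0 0.05" --pt "0.0248 -0.393 0 0 0.05"

```text
time_s: 30.8
position: [627.1, -106.0, 137.8]
tool_rot: [-2.224, -2.217, 0.002]
wrist_force: [0.9, 0.2, -0.1]
gripper_width: 57.2
```

>>> jog_arm --pt "0 0 0 0 0.05" --pt "0 0 -0.02 0 0.05" --pt "0 0 -0.05 0 0.05" --pt "0 0 -0.08 0 0.05" --pt "0 0 -0.098 0 0.05" --pt "0 0 -0.103 0 0.05" --pt "0 0 -0.103 0 0.05" --pt "0 0 -0.103 0 0.05"

```text
time_s: 31.6
position: [628.8, -102.1, 37.1]
tool_rot: [2.22, 2.221, 0.001]
wrist_force: [0.6, -0.3, 0.5]
gripper_width: 57.5
```

```bash
python3 - <<'E'
from fit import *
s=telemetry.read_state();print(s['position'],s['wrist_force'],s['tool_rot'],s['gripper_width'],s['q'])
d=snap('side','side16');crop(d,290,180,450,290,5,'s24')
E
```

```text
[ 628.77789276 -102.09913145   37.07340225] [ 0.58768613 -0.25958378  0.50136807] [2.21983741e+00 2.22135880e+00 1.08371452e-03] 57.5361716796877 [-2.92610046e-01  5.13262270e-01 -9.43754138e-02  9.61781691e-01
  4.44601339e-05  1.27750119e+00]
```

View pics/s24.png

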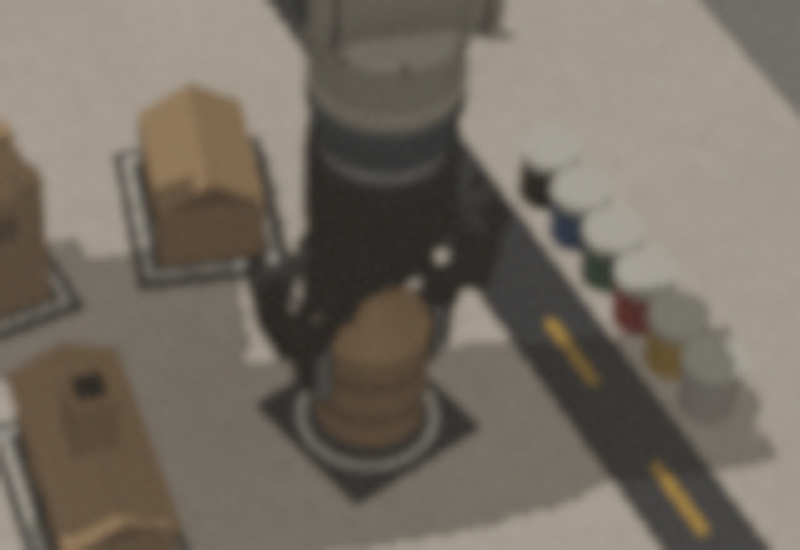

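>>> jog_arm --pt "0 0 -0.004 0 0.05" --pt "0 0 -0.0065 0 0.05" --pt "0 0 -0.008 0 0.05" --pt "0 0 -0.0085 0 0.05" --pt "0 0 -0.0085 0 0.05" --pt "0 0 -0.0085 0 0.05"

```text
time_s: 32.25
position: [628.3, -102.5, 28.6]
tool_rot: [2.221, 2.221, 0.001]
wrist_force: [-4.6, 0.7, 9.5]
gripper_width: 57.4
```

>>> jog_arm --pt "0 0 0 0 0.062" --pt "0 0 0 0 0.07" --pt "0 0 0 0 0.078" --pt "0 0 0 0 0.08" --pt "0 0 0 0 0.08" --pt "0 0 0.03 0 0.08" --pt "0 0 0.07 0 0.08" --pt "0 0 0.11 0 0.08" --pt "0 0 0.15 0 0.08" --pt "0 0 0.18 0 0.08"

```text
time_s: 33.25
position: [628.5, -102.5, 210.3]
tool_rot: [2.22, 2.22, 0.002]
wrist_force: [0.5, -0.4, -0.9]
gripper_width: 80.0
```

>>> jog_arm --pt "-0.02 -0.035 0 0 0.08" --pt "-0.04 -0.07 0 0 0.08" --pt "-0.06 -0.105 0 0 0.08" --pt "-0.08 -0.14 0 0 0.08" --pt "-0.1 -0.175 0 0 0.08" --pt "-0.13 -0.21 0 0 0.08" --pt "-0.16 -0.245 0 0 0.08" --pt "-0.2 -0.28 0 0 0.08" --pt "-0.24 -0.31 0 0 0.08" --pt "-0.28 -0.34 0 0 0.08" --pt "-0.3 -0.36 0 0 0.08" --pt "-0.3 -0.36 0 0 0.08"

```text
time_s: 34.45
position: [325.3, -465.0, 207.3]
tool_rot: [-2.226, -2.216, 0.001]
wrist_force: [-0.2, -0.3, 0.7]
gripper_width: 80.1
```

```bash
python3 - <<'E'
from fit import *
s=telemetry.read_state();print(s['position'],s['time_s'])
d=snap('side','side17');c=snap('top','top17')
crop(c,240,170,400,300,5,'t25');crop(d,260,170,400,310,5,'s25')
E
```

```text
[ 325.32039598 -465.0106364   207.28277505] 34.45
```

View pics/t25.png

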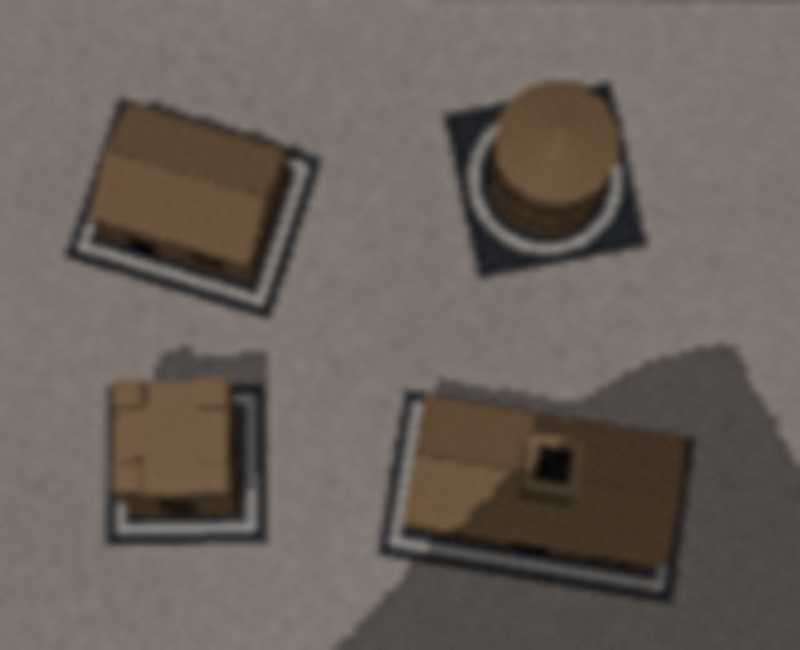

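View pics/s25.png

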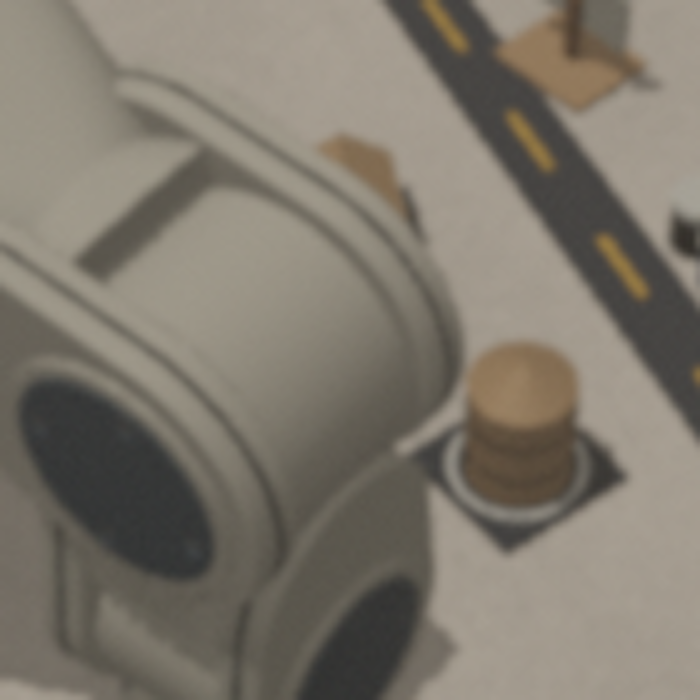

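View pics/top17.png

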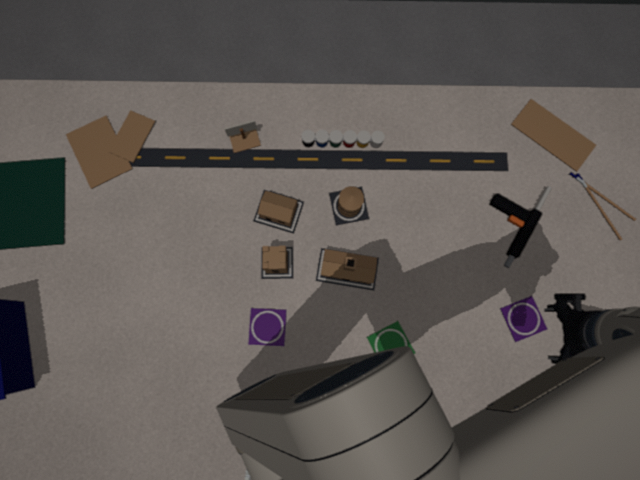

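```bash
python3 - <<'E'
from fit import *
a=np.arange(72)*2*np.pi/72
c=load('top');d=load('side')
for C,b,t,o in((c,(325,180,375,230),'t26',(.6,.2)),(d,(335,230,395,285),'s26',(-.06,-.97))):
    x0,y0,x1,y1=b
    im=cv2.resize(cv2.convertScaleAbs(C['image'][y0:y1,x0:x1,::-1],alpha=1.8),None,fx=11,fy=11,interpolation=cv2.INTER_CUBIC)
    for r,z,col in((33,3,(0,0,255)),(29,3,(0,255,0)),(29,69,(255,255,0))):
        q=proj(C,np.c_[628.3+r*np.cos(a),-102.5+r*np.sin(a),np.full(72,z)])-o
        cv2.polylines(im,[np.int32((q-[x0,y0]+.5)*11-.5)],True,col,1,cv2.LINE_AA)
    cv2.imwrite(f'pics/{t}.png',im)
E
```

```text
(no output)
```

View pics/t26.png

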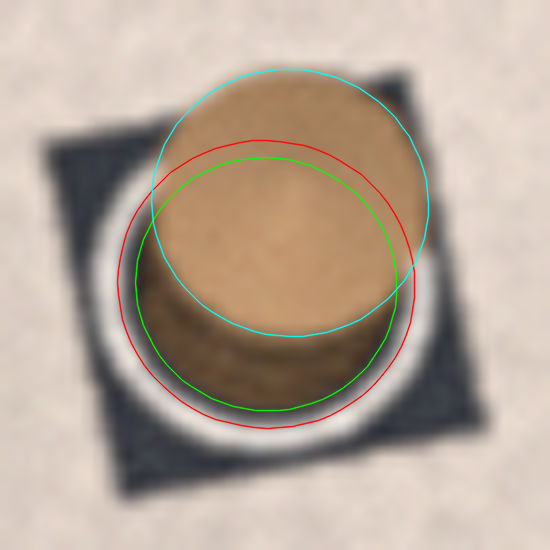

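View pics/s26.png

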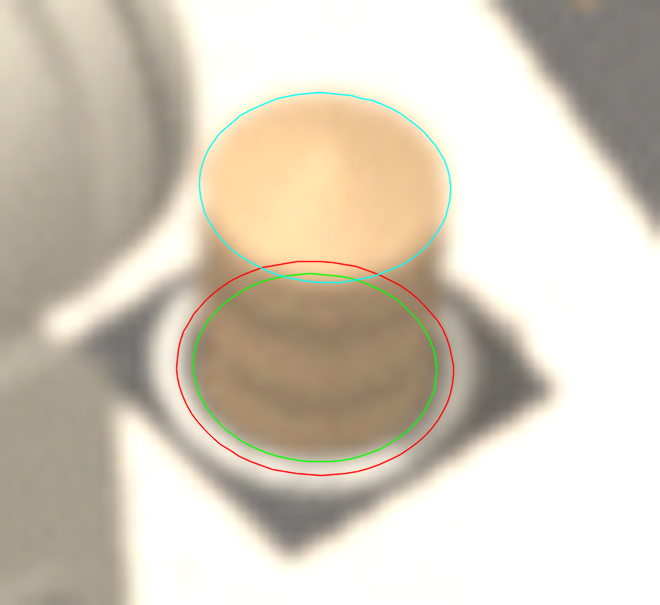

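```bash
python3 -c "
from rig import order,telemetry
import numpy as np
print(np.abs(telemetry.read_state()['qvel']).max()); print(order.job_done())"
```

```text
0.03594348665019758
the job is handed in; nothing more can be done
None
```

All four buildings are standing upright on their matching plots, and the job is handed in at about 34.5 s of the 144 s allowed. I placed the long hall first without its roof, then put the roof on, followed by the tower, the cottage and the silo. The arm is parked clear and everything is released.

**Placing:** I overlaid each building's model on the camera images after placing it. All of them agree with their plots to about 1–2 mm, against a 4 mm margin inside the outline. The hall roof's eaves and chimney line up with the walls to well under a millimetre. Its chimney grip height and the 11 N contact when I pressed down show it fully seated.

**Pots and other things in view:** in the last top picture the paint pots and the green and purple tiles are where they started. The highest wrist force I saw was about 11 N.

**Checks that were limited or disagreed:**
- The two cameras disagree with each other by a steady 0.5–1 pixel, about 1–2 mm. I cancelled this by measuring each object relative to its plot.
- The tower may sit about 1 mm off-centre, towards the robot.
- In the last side picture the arm hid everything but the silo and a corner of the cottage. The final check of the hall and tower therefore rests on the top picture, plus side pictures taken earlier.
- I took no picture after handing in.

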